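# Send the warning beacons to the issue end of the rail

## Robot

A 6-joint arm with a two-finger parallel gripper is mounted at the origin on the work surface. World frame = base frame: x ahead of the robot, y to its left, z up, the work surface at z = 0. Lengths are in m, angles in rad, forces in N, time in s.
With the tool pointing down it reaches from about 0.35 to 0.85 m from the base axis. Payload 8.1 kg.
Tool frame: the origin (TCP) lies at the very end of the fingers, on their centre line; the grasp point (between the pads) lies 19 mm behind it; z points along the fingers, y is the direction in which the jaws open and shut (so a half turn about z gives the same grasp; the last joint's range is limited). The gripper opens to 93 mm and grips with 3 to 60 N. Pads are 15 mm wide; open, the fingers measure 128 mm over their backs; the gripper's body (75 mm by 188 mm) begins 65 mm behind the grasp point.
Start: joints at [-1.229, 0.13, 1.488, -0, 1.523, -0.085], TCP at [0.248, -0.546, 0.219] pointing down, gripper open.
Joint ranges: [-2.96, 2.96], [-0.89, 2.26], [0.02, 2.5], [-1.34, 4.48], [0, 2.73], [-2.66, 2.66]. Speed limits (rad/s): [2.39, 2.39, 2.79, 3.14, 3.14, 3.14].

## Interface

Orientations are given as a rotation vector (axis times angle).
In Python, from plant import robot gives the robot as it stands.
- The arm moves only by the tool jog_arm, never from a script. Its argument "commands" is a list of rows, each a list of 3 entries, a list of its own where there are three numbers: the shift along the world's x, y, z scaled (see below), then the turn, a rotation vector about the world's x, y, z scaled (see below), then the closure, from -1 (fully open) to 1 (shut), so that 0 is half open. In form: [[[tx, ty, tz], [ax, ay, az], hand], ...]. A call has 1 to 10 rows; each row is the pose to reach, as a shift and turn from the pose measured when the call began, turning the shorter way round; what a row does not reach only later rows make up. The controller multiplies each number of a shift by 0.6 m and each number of a turn by 2 pi rad. A row lasts 1/8 s, in which the tool goes at most 62.5 mm and 10.7 degrees, less where a joint would pass 70% of its speed; a pose out of reach is approached as far as the arm can. A call with a number of a shift or a turn outside -1 to 1 is refused whole. A call with a gripper value outside its range is refused whole. The fingers move at their own pace and stop on an object; "newtons" is the grip in N (left out, the last holds). Time passes only in rows, so rows that repeat a pose let the fingers close. It gives the time, the measured TCP pose, the force and the opening at its end, in the units of the state.
- robot.read_state(): the state, without advancing time (a new reading comes with each control period).
- robot.read_camera(name): name is "side" or "top" or "wrist"; returns a dict with "pixels" (400x640x3 uint8, red, green, blue), "fovy" (degrees; the focal length in pixels is half the picture's height over the tangent of half this angle, whatever the lens; pixels are square), "cx", "cy" (the principal point, pixels), "distortion" ([k1, k2, p1, p2, k3] as OpenCV has them; the pictures are not rectified), "rvec" (rotation vector, rad) and "tvec" (3), from world to camera coordinates, as OpenCV has them; the wrist camera has in their place "tool_from_camera" (4x4, takes a point from camera to tool coordinates, whose origin is the TCP and whose axes are the flange's). Camera axes: x right, y down, z forward; pixel columns grow to the right and rows downward; lengths in m; the calibration is good to about 2 mm. A picture is of the moment at which its call begins: read the wrist's pose just before it. There is no depth.
- robot.close_job(): hands the job in, once; it reports no verdict.
Trained networks look in the newest picture that a camera, given by its name, has taken for a name from the list of things; names that differ only in an ending like _2 or _b are one class to them, and where a whole thing is asked for, a point or a joint stands for the part that bears it (a point fixed in the world has none). Each returns a list of dicts, best first, with "p" (0 to 1); they miss things now and then, are a little off and sometimes report something else, mostly with a low value. They report only what shows in the picture. A call takes as long as a camera call. They do not tell look-alikes from the thing itself.
- robot.trace(camera, name): "pixels" (400x640 bool, what is visible of it) and "uv" ([column, row] in pixels, amid what is visible of it).
The state is a dict: "t": time; "q": joint angles; "dq": joint speeds; "joint_torque": joint torques, N m; "tool_pos": TCP position; "orientation": TCP orientation; "force": force on the tool from outside, world axes, zero at the start; "wrist_torque": the same for the moment, N m; "opening": finger opening in m.
Only numpy, scipy, OpenCV 4.12 (cv2) and the standard library are available. Lean on these libraries where they do the work, as an engineer would, in place of code of your own. Each camera call takes 0.05 s, during which the arm holds its last target.

## Task

Slide the tray carrier to the blue plate and lock it there with the red cam lever, then stand every amber beacon upright in a bay of the tray while it stays locked. Then free the lever, slide the loaded carrier to the green plate until it drops into its detent, lock the lever fully again, and leave the short can, the carton, the blue box and the tape roll where they are.

Things in the scene. Friction and masses are not known exactly. Their poses are not given: they have to be found in the camera images.
- rail: Straight slide rail on an aluminium base 190 mm wide, 520 mm long, 12 mm thick, fixed to the bench. Origin: underside, mid-width; its y axis runs along the rail (about left-right), its x axis across it, away from the robot, z up. A dark notched lock bar runs along the middle.
- carrier (a joint): Position of the carrier along the rail, m, 0 to 0.23, growing along the rail's +y; the two station detents lie at 0.015 and 0.215. Sliding takes about 1 N, climbing into or out of a detent about 4 N; within about 6 mm of a station the spring detent pulls the carrier in once it is let go. With the lever locked it cannot move.
- tray (a point): Centre of the blue tray's floor (46 mm above the bench); axes parallel to the rail's. The tray is part of the carrier: 155 x 155 mm outside, walls and cross divider 4 mm thick, 21 mm deep inside, so four bays, each 71 mm square, with centres at x = +-38, y = +-38 mm from this point. A white tick on the tray's far (+x) wall marks its middle.
- post_top (a point): Centre of the top of the upright black post on the carrier, the handle to slide it by: 18 mm across, 50 mm tall, top 92 mm above the bench, 120 mm along +y from the tray's centre.
- lever_ball (a point): Centre of the red ball (24 mm across) at the end of the cam lever's 11 mm rod. The lever stands on the carrier 112 mm along -y from the tray's centre and swings about a pivot parallel to the rail, 62 mm above the bench; pivot to ball centre 80 mm. Its height is about 131 mm at both ends of the swing and 142 mm in between.
- lever (a joint): Cam lever angle, rad. 0 = locked: the lever leans 30 degrees to the rail's -x (towards the robot), its ball 40 mm to -x of the pivot, and the cam nose sits in a notch of the lock bar. 1.047 = fully free: it leans 30 degrees to +x, ball 40 mm to +x of the pivot. Stops at both ends; stays where it is left; about 2 to 3 N at the ball moves it. It closes to 0 only with the carrier in a station detent.
- plate_blue: Blue plate beside the far side of the rail, 50 x 60 x 12 mm: the loading station. The carrier is at this station when the tray's centre is level with this plate along the rail. Origin under its centre, axes parallel to the rail's. Blue and green may be either way round.
- plate_green: Green plate, same size: the issue station, 200 mm along the rail from the blue one. Origin under its centre, axes parallel to the rail's.
- beacon1: Warning beacon: black round base 56 mm across and 22 mm high, amber dome 42 mm across above it, 63 mm high in all (straight dome side from 22 to 52 mm), 0.09 to 0.17 kg. Origin: centre of the underside, z up. Two to four beacons are there; an absent one reads None.
- beacon2: Warning beacon: black round base 56 mm across and 22 mm high, amber dome 42 mm across above it, 63 mm high in all (straight dome side from 22 to 52 mm), 0.09 to 0.17 kg. Origin: centre of the underside, z up. Two to four beacons are there; an absent one reads None.
- beacon3: Warning beacon: black round base 56 mm across and 22 mm high, amber dome 42 mm across above it, 63 mm high in all (straight dome side from 22 to 52 mm), 0.09 to 0.17 kg. Origin: centre of the underside, z up. Two to four beacons are there; an absent one reads None.
- beacon4: Warning beacon: black round base 56 mm across and 22 mm high, amber dome 42 mm across above it, 63 mm high in all (straight dome side from 22 to 52 mm), 0.09 to 0.17 kg. Origin: centre of the underside, z up. Two to four beacons are there; an absent one reads None.
- short_can: Bystander: short white spray can with a green band and a red cap, 48 mm across, 95 mm tall, standing among the beacons. Origin: centre of the underside. Leave it alone.
- carton: Bystander: small brown carton, 55 x 55 x 60 mm high, standing among the beacons. Origin: centre of the underside. Leave it alone.
- lamp_box: Bystander: blue and orange box, 90 x 110 x 80 mm high, behind the beacons. Origin: centre of the underside. Leave it alone.
- tape_roll: Bystander: brown tape roll lying flat behind the beacons, 90 mm across, 45 mm high. Origin: centre of the underside. Leave it alone.
Mind the look-alikes: they are no part of the job. Leave any purple or turquoise look-alike of the beacon4 alone.

How it is judged:
By the outcome, as a careful person would: the job done as asked, in the order asked, and still so for the second after the job is handed in, with the robot touching nothing.
Of beacon1, beacon2, beacon3, beacon4 only 2 to 4 are there at a start; the rules pass over those that are not, and their reading is None.
At some moment in a run one of beacon1, beacon2, beacon3, beacon4 may be knocked a few centimetres aside while the robot is not near it.
Once in a run the grip may slacken for a moment while it holds something.
It also fails if it takes over 210 s, if anything falls off the work surface, if the arm or the gripper's body presses on something with over 40 N, if the wrist force passes 120 N, or if a joint passes its speed limit or range.

## Working session

There is one attempt and no reset: what is moved stays moved. The work goes in short steps, Python scripts to look and compute and a tool call to move; the robot and the scene stay as the last step left them, time stands still between calls to the robot, and variables do not carry over. Pictures are saved under pics/ and viewed, and the job is handed in when it is done.

Besides the shell and the picture viewer there is one more tool, called as name(argument=value, ...), one argument or row to a line, values as JSON. jog_arm: Moves the arm, as the interface text tells. Shifts and turns lie within -1 to 1; 1 stands for 0.6 m of shift or 2 pi rad of turn. Its arguments: {"type":"object","properties":{"commands":{"type":"array"},"newtons":{"type":"number"}},"required":["commands"]}

```bash
ls; mkdir -p pics; cat > h.py <<'E'
import numpy as np, cv2
from plant import robot
def K(c):
    h,w=c["pixels"].shape[:2]
    f=h/2/np.tan(np.radians(c["fovy"])/2)
    return np.array([[f,0,c["cx"]],[0,f,c["cy"]],[0,0,1]]),np.array(c["distortion"],float)
def ext(c,st=None):
    """R,t world->cam"""
    if "rvec" in c:
        return cv2.Rodrigues(np.array(c["rvec"],float))[0],np.array(c["tvec"],float)
    T=np.eye(4);T[:3,:3]=cv2.Rodrigues(np.array(st["orientation"],float))[0];T[:3,3]=st["tool_pos"]
    W=np.linalg.inv(T@np.array(c["tool_from_camera"]))
    return W[:3,:3],W[:3,3]
def ray(c,uv,z,st=None):
    k,d=K(c);R,t=ext(c,st)
    n=cv2.undistortPoints(np.array(uv,float).reshape(-1,1,2),k,d).reshape(-1,2)
    D=np.c_[n,np.ones(len(n))]@R; C=-R.T@t
    return C+D*((z-C[2])/D[:,2])[:,None]
def proj(c,P,st=None):
    k,d=K(c);R,t=ext(c,st)
    return cv2.projectPoints(np.array(P,float).reshape(-1,1,3),cv2.Rodrigues(R)[0],t,k,d)[0].reshape(-1,2)
def save(c,n,crop=None,s=1):
    im=c["pixels"][:,:,::-1]
    if crop: im=im[crop[1]:crop[3],crop[0]:crop[2]]
    if s!=1: im=cv2.resize(im,None,fx=s,fy=s,interpolation=cv2.INTER_CUBIC)
    cv2.imwrite("pics/"+n+".png",im)
E
python3 - <<'E'
from h import *
st=robot.read_state();print(st)
for n in("side","top","wrist"):
    c=robot.read_camera(n);save(c,n+"0")
    print(n,{k:v for k,v in c.items() if k!="pixels"})
E
```

```text
pics
{'t': 0.0, 'q': array([-1.22937766e+00,  1.31133457e-01,  1.48924560e+00, -9.81488424e-06,
        1.52298661e+00, -8.53759376e-02]), 'dq': array([ 5.95990428e-04,  5.59672292e-05,  2.24697714e-03,  2.52779067e-03,
       -9.72814249e-04,  1.26889850e-04]), 'joint_torque': array([-3.11922922e-04, -5.59834886e+01, -4.91768146e+01,  7.68042658e-02,
        3.57378926e-02, -1.40952166e-04]), 'tool_pos': array([ 0.24821851, -0.5456451 ,  0.21762249]), 'orientation': array([-3.06861456e+00, -6.64959323e-01,  3.70637322e-04]), 'force': array([ 0.67459226, -0.57168317, -0.21048958]), 'wrist_torque': array([0.01152571, 0.00128007, 0.00464584]), 'opening': 0.09328882307968969}
side {'fovy': 46.92700445708252, 'cx': 319.2836313352751, 'cy': 195.36238679708123, 'distortion': array([0.04700504, 0.        , 0.        , 0.        , 0.        ]), 'rvec': array([ 0.59627011, -2.47442824,  1.39075899]), 'tvec': array([0.46779935, 0.25229415, 0.84106288])}
top {'fovy': 43.642153722354905, 'cx': 322.7559935785339, 'cy': 207.61560926789295, 'distortion': array([-0.04164912,  0.        ,  0.        ,  0.        ,  0.        ]), 'rvec': array([ 2.18549286, -2.2012537 ,  0.07699494]), 'tvec': array([-0.09197245,  0.60827016,  1.38835146])}
wrist {'fovy': 58.64178014996907, 'cx': 319.2570617313812, 'cy': 202.85273548437212, 'distortion': array([-0.03505401,  0.        ,  0.        ,  0.        ,  0.        ]), 'tool_from_camera': array([[-1.55951282e-03, -9.52975171e-01, -3.03044372e-01,
         8.47659197e-02],
       [ 9.99998734e-01, -1.58220443e-03, -1.70632786e-04,
        -1.57386142e-04],
       [-3.16869341e-04, -3.03044254e-01,  9.52976432e-01,
        -1.65523237e-01],
       [ 0.00000000e+00,  0.00000000e+00,  0.00000000e+00,
         1.00000000e+00]])}
```

View pics/top0.png

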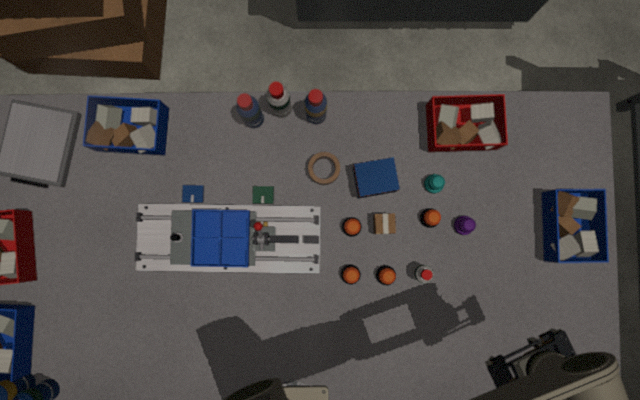

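View pics/side0.png

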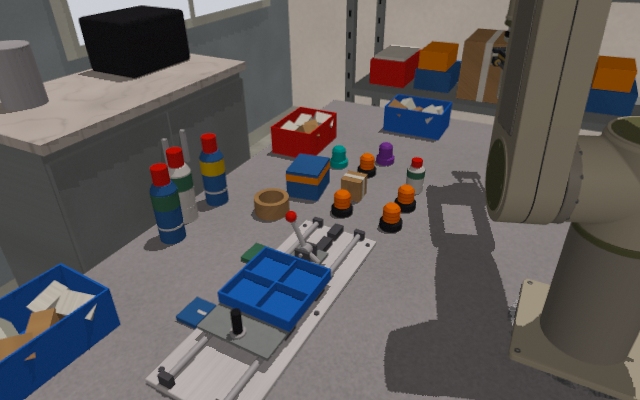

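```bash
python3 - <<'E'
from h import *
c=robot.read_camera("top")
for n in("plate_blue","plate_green","beacon1","short_can","carton","lamp_box","tape_roll","lever_ball","post_top","tray"):
    for r in robot.trace("top",n):
        ys,xs=np.where(r["pixels"])
        print(n,round(r["p"],2),np.round(r["uv"]),len(xs),(xs.min(),xs.max(),ys.min(),ys.max()) if len(xs) else "")
E
```

```text
plate_blue 0.84 [193. 194.] 367 (np.int64(183), np.int64(203), np.int64(185), np.int64(202))
plate_green 0.7 [261. 192.] 380 (np.int64(252), np.int64(273), np.int64(186), np.int64(203))
beacon1 0.9 [350. 272.] 305 (np.int64(341), np.int64(359), np.int64(264), np.int64(284))
beacon1 0.84 [351. 225.] 324 (np.int64(341), np.int64(361), np.int64(217), np.int64(236))
beacon1 0.82 [433. 184.] 324 (np.int64(424), np.int64(444), np.int64(174), np.int64(193))
beacon1 0.76 [382. 274.] 318 (np.int64(376), np.int64(395), np.int64(265), np.int64(284))
beacon1 0.7 [430. 218.] 332 (np.int64(420), np.int64(439), np.int64(207), np.int64(227))
beacon1 0.61 [464. 227.] 294 (np.int64(454), np.int64(474), np.int64(216), np.int64(233))
beacon1 0.44 [420. 275.] 320 (np.int64(412), np.int64(433), np.int64(264), np.int64(282))
short_can 0.78 [419. 275.] 320 (np.int64(412), np.int64(433), np.int64(264), np.int64(282))
carton 0.81 [386. 224.] 451 (np.int64(373), np.int64(395), np.int64(213), np.int64(233))
carton 0.18 [220. 240.] 5327 (np.int64(170), np.int64(275), np.int64(208), np.int64(267))
lamp_box 0.91 [375. 177.] 1474 (np.int64(353), np.int64(398), np.int64(157), np.int64(197))
tape_roll 0.8 [327. 159.] 584 (np.int64(308), np.int64(339), np.int64(151), np.int64(184))
lever_ball 0.56 [263. 195.] 387 (np.int64(252), np.int64(273), np.int64(186), np.int64(203))
lever_ball 0.47 [257. 232.] 151 (np.int64(254), np.int64(264), np.int64(222), np.int64(246))
post_top 0.6 [217. 238.] 5283 (np.int64(170), np.int64(274), np.int64(208), np.int64(267))
tray 0.7 [222. 239.] 5342 (np.int64(169), np.int64(274), np.int64(208), np.int64(267))
```

The top picture shows four amber beacons at (351,226), (351,273), (387,275) and (431,218). The turquoise (436,183) and purple (465,225) ones are look-alikes. The blue plate is at (193,194) and green at (263,194). The post is at (176,238), and the ball at (258,226) shows the lever free. Next I'll measure these and crop them.

```bash
cat >> h.py <<'E'
def blobs(c,lo,hi,mina=15,roi=None):
    hsv=cv2.cvtColor(c["pixels"],cv2.COLOR_RGB2HSV)
    m=cv2.inRange(hsv,np.array(lo),np.array(hi))
    if roi:
        z=np.zeros_like(m);z[roi[1]:roi[3],roi[0]:roi[2]]=1;m=m*z
    n,l,s,ce=cv2.connectedComponentsWithStats(m)
    return [(ce[i],s[i]) for i in range(1,n) if s[i][4]>=mina],l
E
python3 - <<'E'
from h import *
c=robot.read_camera("top")
save(c,"cropA",(130,140,330,285),4)
save(c,"cropB",(300,140,500,295),4)
for nm,lo,hi,z in(("amber",(3,150,90),(16,255,255),.05),("blue",(100,120,40),(115,255,255),.012),("green",(60,80,20),(90,255,255),.012),("red",(0,150,80),(3,255,255),.13),("red2",(174,150,80),(180,255,255),.13)):
    for ce,s in blobs(c,lo,hi)[0]:
        if 130<ce[0]<500 and 140<ce[1]<300: print(nm,ce.round(1),s,ray(c,ce,z).round(4))
E
```

```text
amber [449.1 144.6] [439 144  20   3  30] [[ 0.7796 -0.4503  0.05  ]]
amber [432.8 217. ] [426 210  15  15 182] [[ 0.5775 -0.4001  0.05  ]]
amber [352.3 226.3] [345 219  16  16 188] [[ 0.5536 -0.1771  0.05  ]]
amber [351.2 275. ] [344 268  15  15 185] [[ 0.4202 -0.1727  0.05  ]]
amber [387.3 276. ] [380 269  16  15 184] [[ 0.4167 -0.2717  0.05  ]]
blue [376.3 176.6] [ 355  158   44   39 1275] [[ 0.6956 -0.2496  0.012 ]]
blue [192.6 193. ] [183 186  20  16 285] [[0.6522 0.2731 0.012 ]]
blue [219.9 237.8] [ 191  210   59   57 3241] [[0.5248 0.1946 0.012 ]]
green [434.1 183. ] [424 174  21  19 305] [[ 0.6762 -0.4145  0.012 ]]
green [262.8 194. ] [253 187  20  16 273] [[0.6481 0.0734 0.012 ]]
red [257.8 226.2] [254 222   9   9  47] [[0.5537 0.0731 0.13  ]]
red [426.5 274.4] [422 270  10  10  80] [[ 0.4258 -0.3623  0.13  ]]
```

View pics/cropA.png

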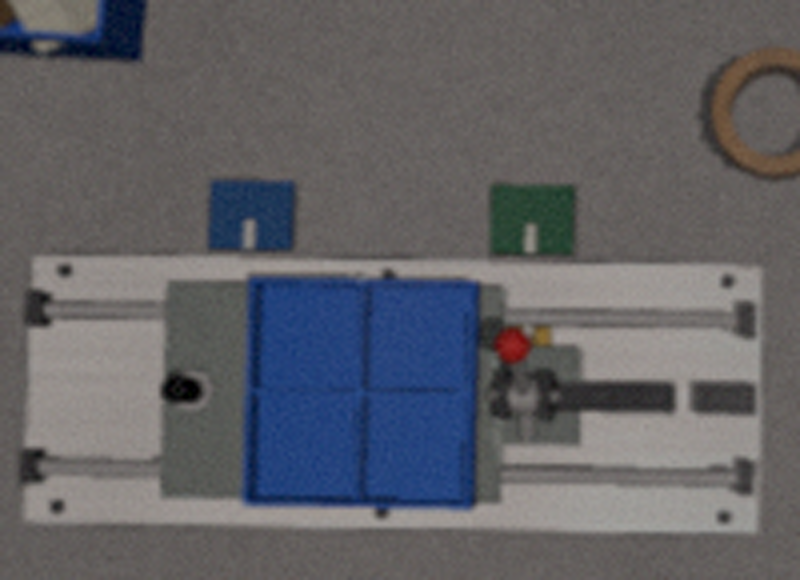

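View pics/cropB.png

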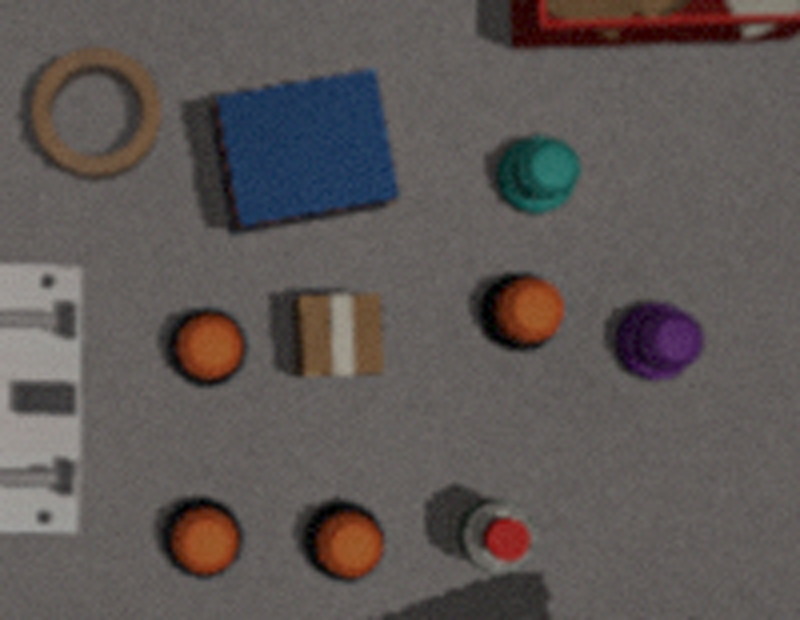

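```bash
python3 - <<'E'
from h import *
c=robot.read_camera("top")
f=lambda x,y,z:ray(c,((x+.5)/4-.5+130,(y+.5)/4-.5+140),z)[0]
B=np.array([.6522,.2731]);G=np.array([.6481,.0734])
yv=(B-G)/np.linalg.norm(B-G);xv=np.array([yv[1],-yv[0]])
cor=[f(*p,.012) for p in((30,257),(762,265),(758,530),(25,522))];print(np.round(cor,4))
print("rail dir",(cor[0]-cor[1])[:2],(cor[3]-cor[2])[:2],yv)
m=np.mean(cor,0);print("rail centre",m)
for nm,p,z in(("traydiv",(365,388),.067),("post",(178,388),.092),("ball",(514,343),.131),("blue",None,0)):
    if p is None: P=np.r_[B,0]
    else: P=f(*p,z)
    d=P[:2]-m[:2];print(nm,P.round(4),"rail xy",(d@xv).round(4),(d@yv).round(4))
# side check of ball & post
s=robot.read_camera("side")
for nm,lo,hi,z in(("red",(0,150,80),(3,255,255),.131),("amber",(5,150,90),(16,255,255),.045)):
    for ce,st in blobs(s,lo,hi)[0]:
        if 200<ce[0]<450 and 140<ce[1]<300: print(nm,ce.round(1),st,ray(s,ce,z).round(4))
E
```

```text
[[ 0.6224  0.4313  0.012 ]
 [ 0.613  -0.089   0.012 ]
 [ 0.4264 -0.0848  0.012 ]
 [ 0.435   0.4322  0.012 ]]
rail dir [0.0093301  0.52024459] [0.00863813 0.51704027] [0.02052647 0.99978931]
rail centre [0.52420063 0.17241063 0.012     ]
traydiv [0.5277 0.1811 0.067 ] rail xy 0.0033 0.0088
post [0.5283 0.3012 0.092 ] rail xy 0.0014 0.1289
ball [0.5557 0.0722 0.131 ] rail xy 0.0336 -0.0996
blue [0.6522 0.2731 0.    ] rail xy 0.1259 0.1033
red [208.5 142.2] [200 133  17  20 270] [[ 0.9402 -0.1453  0.131 ]]
red [416.6 162. ] [411 157  12  11 107] [[ 0.3997 -0.2815  0.131 ]]
red [290.7 216. ] [286 211  11  11  94] [[0.5571 0.0666 0.131 ]]
amber [366.8 161.2] [360 153  15  17 213] [[ 0.5729 -0.3897  0.045 ]]
amber [307.1 177.6] [286 162  44  23 281] [[ 0.6812 -0.2263  0.045 ]]
amber [405.7 193.9] [398 184  17  20 280] [[ 0.4137 -0.263   0.045 ]]
amber [342.1 198.5] [334 188  17  21 300] [[ 0.5497 -0.1702  0.045 ]]
amber [391.3 212.6] [383 202  18  22 324] [[ 0.4167 -0.164   0.045 ]]
```

jog_arm(
  commands=[
    [[0.33, 0.91, 0.05], [0, 0, -0.072], 0.2],
    [[0.33, 0.91, 0.05], [0, 0, -0.072], 0.2],
    [[0.33, 0.91, 0.05], [0, 0, -0.072], 0.2],
    [[0.33, 0.91, 0.05], [0, 0, -0.072], 0.2],
    [[0.33, 0.91, 0.05], [0, 0, -0.072], 0.2],
    [[0.33, 0.91, 0.05], [0, 0, -0.072], 0.2],
    [[0.33, 0.91, 0.05], [0, 0, -0.072], 0.2],
    [[0.33, 0.91, 0.05], [0, 0, -0.072], 0.2],
    [[0.33, 0.91, 0.05], [0, 0, -0.072], 0.2],
    [[0.33, 0.91, 0.05], [0, 0, -0.072], 0.2],
  ],
  newtons=10,
)

```text
t: 2.1
tool_pos: [0.447, 0.0031, 0.2491]
orientation: [-3.141, 0.034, -0.002]
force: [0.2, 0.4, 0.1]
opening: 0.0369
```

jog_arm(
  commands=[
    [[0.135, 0.497, -0.05], [0, 0, 0], 0.2],
    [[0.135, 0.497, -0.05], [0, 0, 0], 0.2],
    [[0.135, 0.497, -0.05], [0, 0, 0], 0.2],
    [[0.135, 0.497, -0.05], [0, 0, 0], 0.2],
    [[0.135, 0.497, -0.05], [0, 0, 0], 0.2],
    [[0.135, 0.497, -0.05], [0, 0, 0], 0.2],
    [[0.135, 0.497, -0.05], [0, 0, 0], 0.2],
  ],
)

```text
t: 2.98
tool_pos: [0.5278, 0.3012, 0.2188]
orientation: [3.141, -0.032, 0.001]
force: [-0.3, 0.4, -0.1]
opening: 0.0372
```

```bash
python3 - <<'E'
from h import *
st=robot.read_state();c=robot.read_camera("wrist");save(c,"w1")
print(st["tool_pos"],st["force"])
print(proj(c,[[.528,.301,.092],[.5277,.1811,.067]],st))
E
```

```text
[0.52781676 0.30120246 0.21880401] [-0.30590566  0.43461646 -0.06162562]
[[319.57838094 193.55642859]
 [449.25374074 183.59079147]]
```

View pics/w1.png

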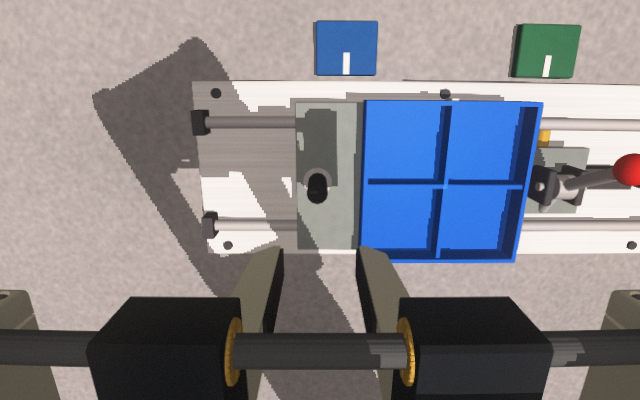

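The wrist view shows the post at (317,192), within about 2 px of the prediction, so I'll go down and grip it.

jog_arm(
  commands=[
    [[0, 0.002, -0.1], [0, 0, 0], 0.2],
    [[0, 0.002, -0.18], [0, 0, 0], 0.2],
    [[0, 0.002, -0.26], [0, 0, 0], 0.2],
    [[0, 0.002, -0.26], [0, 0, 0], 0.2],
    [[0, 0.002, -0.26], [0, 0, 0], 0.8],
    [[0, 0.002, -0.26], [0, 0, 0], 0.8],
    [[0, 0.002, -0.26], [0, 0, 0], 0.8],
    [[0, 0.002, -0.26], [0, 0, 0], 0.8],
  ],
  newtons=15,
)

```text
t: 4.03
tool_pos: [0.5302, 0.3026, 0.0667]
orientation: [-3.139, 0.034, -0.009]
force: [-0.4, -1.0, 8.3]
opening: 0.0174
```

jog_arm(
  commands=[
    [[0, 0.02, 0.005], [0, 0, 0], 0.8],
    [[0.001, 0.05, 0.005], [0, 0, 0], 0.8],
    [[0.001, 0.08, 0.005], [0, 0, 0], 0.8],
    [[0.002, 0.11, 0.005], [0, 0, 0], 0.8],
    [[0.003, 0.14, 0.005], [0, 0, 0], 0.8],
    [[0.003, 0.156, 0.005], [0, 0, 0], 0.8],
    [[0.003, 0.156, 0.005], [0, 0, 0], 0.8],
    [[0.003, 0.156, 0.005], [0, 0, 0], 0.8],
  ],
)

```text
t: 5.03
tool_pos: [0.5311, 0.3965, 0.0687]
orientation: [-3.139, 0.034, -0.007]
force: [0.1, 0.3, -21.6]
opening: 0.0177
```

```bash
python3 - <<'E'
from h import *
st=robot.read_state();c=robot.read_camera("top")
print(st["tool_pos"],st["force"],st["opening"]);save(c,"t2",(130,140,330,285),4)
E
```

```text
[0.53111794 0.39648459 0.06874013] [  0.14793541   0.30884261 -21.6486766 ] 0.017666131361990724
```

View pics/t2.png

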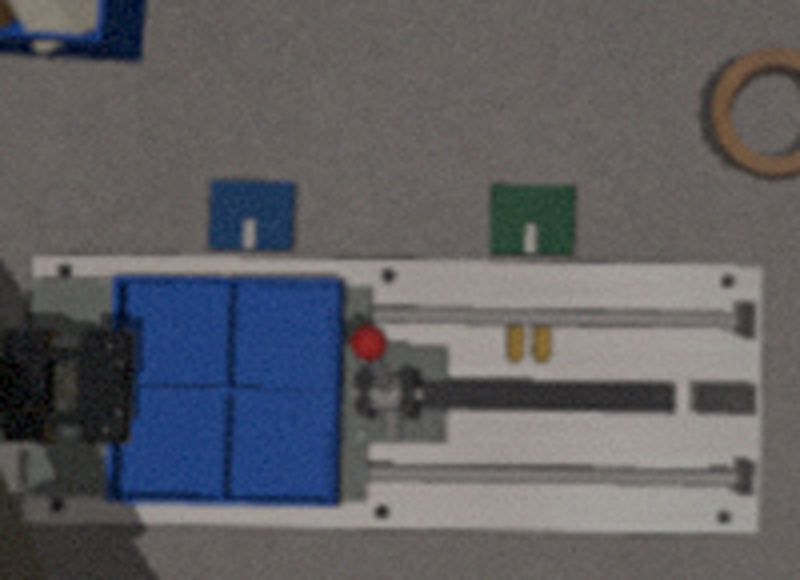

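jog_arm(
  commands=[
    [[0, 0, -0.003], [0, 0, 0], 0.2],
    [[0, 0, 0], [0, 0, 0], 0.2],
    [[0, 0, 0], [0, 0, 0], 0.2],
    [[0, 0, 0.08], [0, 0, 0], 0.2],
    [[0, 0, 0.16], [0, 0, 0], 0.2],
    [[0, 0, 0.22], [0, 0, 0], 0.2],
    [[0, 0, 0.22], [0, 0, 0], 0.2],
  ],
)

```text
t: 5.95
tool_pos: [0.5337, 0.3977, 0.207]
orientation: [-3.134, 0.034, -0.02]
force: [0.4, 0.0, -0.0]
opening: 0.0372
```

```bash
python3 - <<'E'
from h import *
st=robot.read_state();c=robot.read_camera("top")
print(st["tool_pos"],st["force"],st["opening"]);save(c,"t3",(130,140,330,285),4)
for b in blobs(c,(0,150,80),(3,255,255),15,(130,140,330,285))[0]:print(ray(c,b[0],.131))
b,l=blobs(c,(100,120,40),(115,255,255),500,(130,200,330,285))
print(b)
# predicted divider crossing at blue station 
print(proj(c,[[.5267+.0018,.2735,.067],[.52,.2735,.067]])) 
st=robot.read_state();w=robot.read_camera("wrist");save(w,"w3")
E
```

```text
[0.53373513 0.39773138 0.2070239 ] [ 0.37010487  0.00502368 -0.02210055] 0.03721877634320916
[[0.5563708  0.16657579 0.131     ]]
[(array([185.96826864, 237.11521873]), array([ 157,  209,   59,   57, 3246], dtype=int32))]
[[186.9438176  236.52765016]
 [186.918317   239.66246528]]
```

View pics/t3.png

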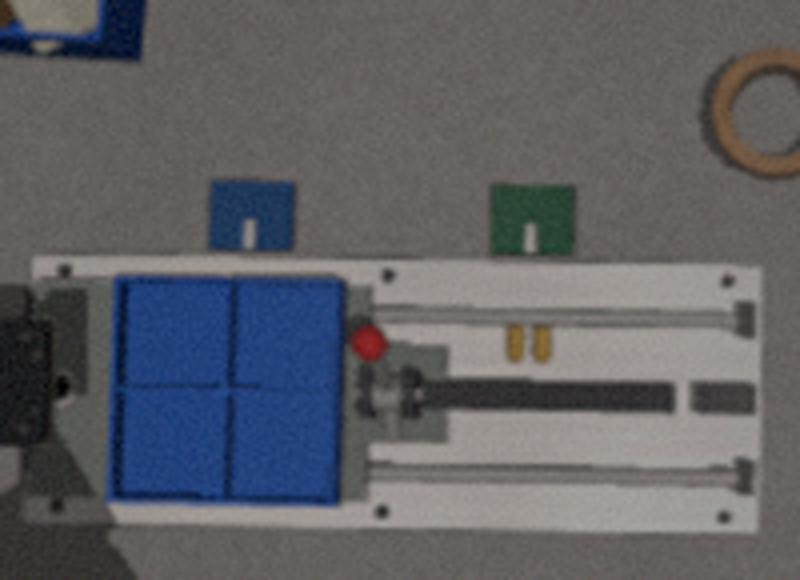

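View pics/w3.png

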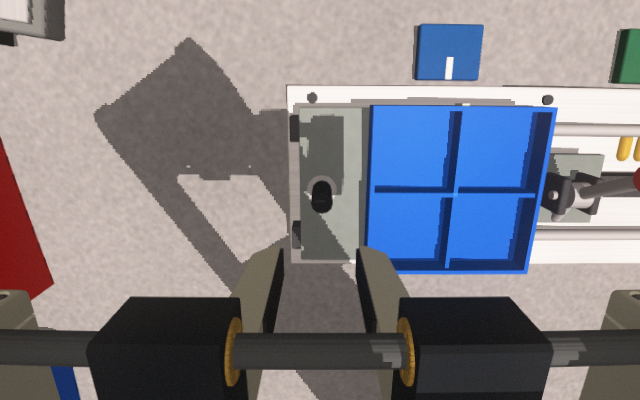

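```bash
cat >> h.py <<'E'
from scipy.spatial.transform import Rotation as Ro
def fix(yaw=0.0216,st=None):
    """turn (scaled) to make tool point down with jaw dir (-sin,-cos)(yaw)"""
    st=st or robot.read_state()
    ax=np.array([-np.cos(yaw/2),np.sin(yaw/2),0])*np.pi
    return ((Ro.from_rotvec(ax)*Ro.from_rotvec(st["orientation"]).inv()).as_rotvec()/(2*np.pi)).round(4)
def sh(P,st=None):
    st=st or robot.read_state();return ((np.array(P)-st["tool_pos"])/.6).round(4)
E
python3 - <<'E'
from h import *
print(fix(.018),sh([.557,.163,.19]))
s=robot.read_camera("side")
for ce,st in blobs(s,(0,150,80),(3,255,255))[0]: print(ce,st,ray(s,ce,.131))
E
```

```text
[-0.0004  0.0009  0.0006] [ 0.0424 -0.3889 -0.0191]
[393.          71.28511706] [ 369   50   51   38 1196] [[ 0.71528134 -0.99205545  0.131     ]]
[301.81465517 135.17780172] [ 271  107   65   51 1856] [[ 0.73598795 -0.29951978  0.131     ]]
[208.56716418 142.12313433] [200 133  17  20 268] [[ 0.9406582  -0.14600139  0.131     ]]
[416.62962963 162.0462963 ] [411 157  12  11 108] [[ 0.39954393 -0.28154582  0.131     ]]
[264.56896552 240.43103448] [259 235  12  12 116] [[0.55910923 0.16057337 0.131     ]]
```

jog_arm(
  commands=[
    [[0.043, -0.13, -0.019], [0, 0.001, 0.0006], -0.1],
    [[0.043, -0.26, -0.019], [0, 0.001, 0.0006], -0.1],
    [[0.043, -0.389, -0.019], [0, 0.001, 0.0006], -0.1],
    [[0.043, -0.389, -0.019], [0, 0.001, 0.0006], -0.1],
    [[0.043, -0.389, -0.019], [0, 0.001, 0.0006], -0.1],
    [[0.043, -0.389, -0.019], [0, 0.001, 0.0006], -0.1],
  ],
)

```text
t: 6.85
tool_pos: [0.556, 0.1626, 0.1872]
orientation: [-3.14, 0.029, 0.007]
force: [0.8, -0.0, -0.6]
opening: 0.0511
```

```bash
python3 - <<'E'
from h import *
st=robot.read_state();w=robot.read_camera("wrist");save(w,"w4");print(st["tool_pos"])
for ce,s in blobs(w,(0,150,80),(4,255,255))[0]: print(ce,s,ray(w,ce,.131,st))
print(sh([.558,.163,.112]),fix(.018))
E
```

```text
[0.55601581 0.16264982 0.18724609]
[318.52626159 224.25643666] [301 207  36  36 971] [[0.55502546 0.16340976 0.131     ]]
[ 0.0032 -0.0004 -0.1258] [-0.0002 -0.0007 -0.0001]
```

View pics/w4.png

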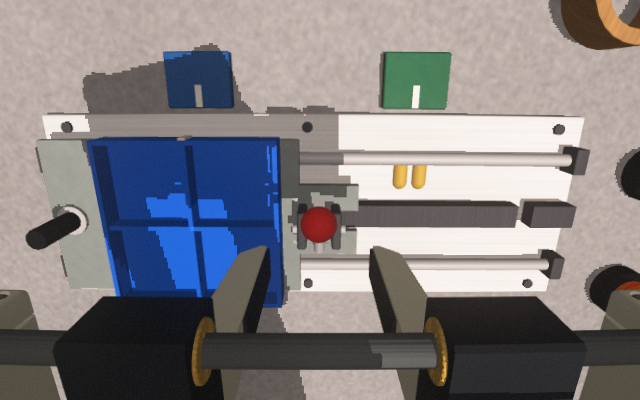

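jog_arm(
  commands=[
    [[0.001, 0.001, -0.07], [0, -0.0007, 0], -0.1],
    [[0.001, 0.001, -0.12], [0, -0.0007, 0], -0.1],
    [[0.001, 0.001, -0.12], [0, -0.0007, 0], -0.1],
    [[0.001, 0.001, -0.12], [0, -0.0007, 0], 0.7],
    [[0.001, 0.001, -0.12], [0, -0.0007, 0], 0.7],
    [[0.001, 0.001, -0.12], [0, -0.0007, 0], 0.7],
    [[0.001, 0.001, -0.12], [0, -0.0007, 0], 0.7],
  ],
  newtons=10,
)

```text
t: 7.78
tool_pos: [0.5576, 0.1635, 0.1168]
orientation: [-3.14, 0.028, -0.004]
force: [1.1, -2.3, 3.3]
opening: 0.0232
```

jog_arm(
  commands=[
    [[-0.021, 0.0005, 0.006], [0, 0, 0], 0.7],
    [[-0.038, 0.0005, 0.009], [0, 0, 0], 0.7],
    [[-0.054, 0.001, 0.01], [0, 0, 0], 0.7],
    [[-0.071, 0.001, 0.009], [0, 0, 0], 0.7],
    [[-0.088, 0.0015, 0.006], [0, 0, 0], 0.7],
    [[-0.105, 0.002, 0.001], [0, 0, 0], 0.7],
    [[-0.121, 0.002, -0.006], [0, 0, 0], 0.7],
    [[-0.13, 0.002, -0.009], [0, 0, 0], 0.7],
    [[-0.13, 0.002, -0.009], [0, 0, 0], 0.7],
  ],
)

```text
t: 8.9
tool_pos: [0.4795, 0.1649, 0.1108]
orientation: [-3.14, 0.028, -0.005]
force: [4.8, 0.4, -2.0]
opening: 0.023
```

```bash
python3 - <<'E'
from h import *
st=robot.read_state();print(st["tool_pos"],st["force"],st["opening"])
s=robot.read_camera("side");save(s,"s5",(150,150,350,300),4)
for ce,b in blobs(s,(0,150,80),(3,255,255),15,(200,200,350,300))[0]: print(ce,b,ray(s,ce,.131))
E
```

```text
[0.47946831 0.16491168 0.11083526] [ 4.76910294  0.43089535 -2.01368483] 0.023049234107935707
[302.1 253. ] [301 248   4  11  30] [[0.47688515 0.16192496 0.131     ]]
```

View pics/s5.png

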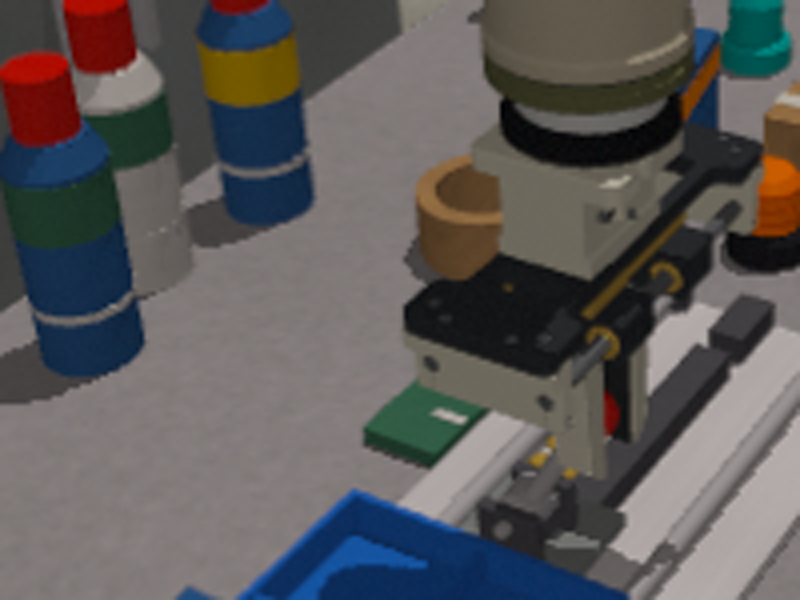

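jog_arm(
  commands=[
    [[-0.008, 0, -0.003], [0, 0, 0], 0.7],
    [[-0.014, 0, -0.005], [0, 0, 0], 0.7],
    [[-0.014, 0, -0.005], [0, 0, 0], 0.7],
  ],
)

```text
t: 9.32
tool_pos: [0.4713, 0.165, 0.1083]
orientation: [-3.14, 0.028, -0.006]
force: [-0.0, -0.6, 5.9]
opening: 0.0189
```

jog_arm(
  commands=[
    [[0.01, 0, 0.003], [0, 0, 0], -0.1],
    [[0.01, 0, 0.003], [0, 0, 0], -0.1],
    [[0.01, 0, 0.003], [0, 0, 0], -0.1],
    [[0.01, 0, 0.08], [0, 0, 0], -0.1],
    [[0.01, 0, 0.16], [0, 0, 0], -0.1],
    [[0.0, -0.1, 0.2], [0, 0, 0], -0.1],
    [[0.0, -0.2, 0.2], [0, 0, 0], -0.1],
    [[0.0, -0.2, 0.2], [0, 0, 0], -0.1],
  ],
)

```text
t: 10.32
tool_pos: [0.4714, 0.0414, 0.2286]
orientation: [-3.141, 0.036, -0.006]
force: [-0.4, 0.5, 0.0]
opening: 0.0508
```

```bash
python3 - <<'E'
from h import *
st=robot.read_state();print(st["tool_pos"],st["force"],st["opening"])
s=robot.read_camera("side");save(s,"s6")
for ce,b in blobs(s,(0,150,80),(3,255,255),15,(200,200,350,300))[0]: print(ce,b,ray(s,ce,.131))
s=robot.read_camera("top");save(s,"t6",(130,140,530,340),2)
for ce,b in blobs(s,(0,150,80),(3,255,255),15,(150,200,350,300))[0]: print(ce,b,ray(s,ce,.131))
for ce,b in blobs(s,(3,150,90),(16,255,255),60,(300,160,500,300))[0]: print(ce,b,ray(s,ce,.05))
E
```

```text
[0.47136415 0.04144049 0.22859479] [-0.41743186  0.54232055  0.02874413] 0.050828654587204765
[297.15652174 252.82608696] [292 247  12  13 115] [[0.48519367 0.16553131 0.131     ]]
[432.8547486  216.97765363] [426 210  15  15 179] [[ 0.57763831 -0.40019058  0.05      ]]
[352.35106383 226.13829787] [345 219  16  15 188] [[ 0.55403585 -0.17716898  0.05      ]]
[351.20967742 275.03763441] [344 268  15  15 186] [[ 0.42022888 -0.17261082  0.05      ]]
[387.32044199 275.98342541] [380 269  16  15 181] [[ 0.41675875 -0.27161214  0.05      ]]
```

View pics/s6.png

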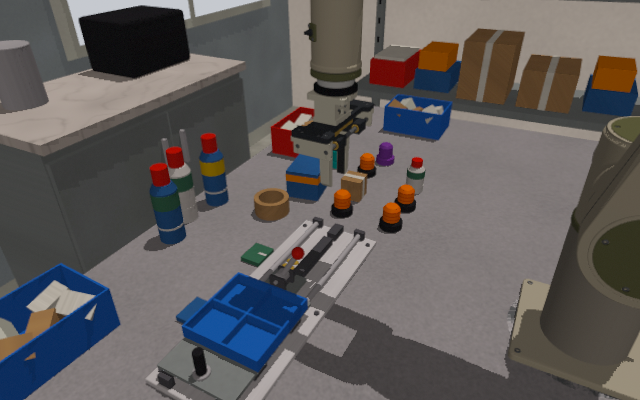

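View pics/t6.png

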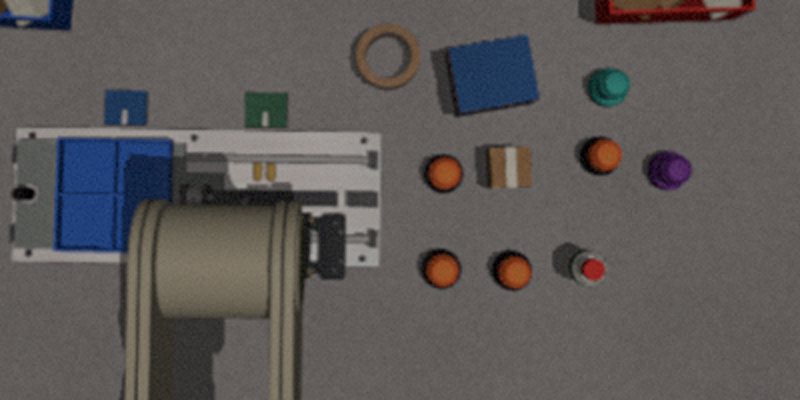

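jog_arm(
  commands=[
    [[-0.03, -0.1, -0.05], [0, 0, 0], -0.5],
    [[-0.06, -0.2, -0.08], [0, 0, 0], -0.5],
    [[-0.088, -0.3, -0.09], [0, 0, 0], -0.5],
    [[-0.088, -0.351, -0.09], [0, 0, 0], -0.5],
    [[-0.088, -0.351, -0.09], [0, 0, 0], -0.5],
    [[-0.088, -0.351, -0.09], [0, 0, 0], -0.5],
    [[-0.088, -0.351, -0.09], [0, 0, 0], -0.5],
  ],
)

```text
t: 11.3
tool_pos: [0.4188, -0.1642, 0.1739]
orientation: [-3.138, 0.027, -0.004]
force: [-0.2, 0.4, -0.2]
opening: 0.0699
```

```bash
python3 - <<'E'
from h import *
s=robot.read_camera("top");save(s,"t7",(130,140,330,285),4)
for ce,b in blobs(s,(0,150,80),(3,255,255),15,(150,200,350,300))[0]: print(ce,b,ray(s,ce,.131))
st=robot.read_state();w=robot.read_camera("wrist");save(w,"w7");print(st["tool_pos"])
for ce,b in blobs(w,(3,150,90),(18,255,255),200)[0]: print(ce,b,ray(w,ce,.05,st))
print(fix(.018),sh([.418,-.169,.026]))
E
```

```text
[221.39534884 253.20930233] [218 249   8   9  43] [[0.48452944 0.16702889 0.131     ]]
[ 0.41877944 -0.16437103  0.17395859]
[335.2979206   23.89111531] [ 306    0   60   54 2645] [[ 0.5508777  -0.17833376  0.05      ]]
[612.28629032   8.90423387] [584   0  56  22 992] [[ 0.56045265 -0.38665792  0.05      ]]
[330.64798518 190.68735526] [ 306  164   51   54 2159] [[ 0.4224502 -0.1736115  0.05     ]]
[444.91722689 191.9987395 ] [ 417  165   57   55 2380] [[ 0.41955819 -0.27052209  0.05      ]]
[-0.0004  0.0005 -0.0001] [-0.0012 -0.0073 -0.2467]
```

View pics/t7.png

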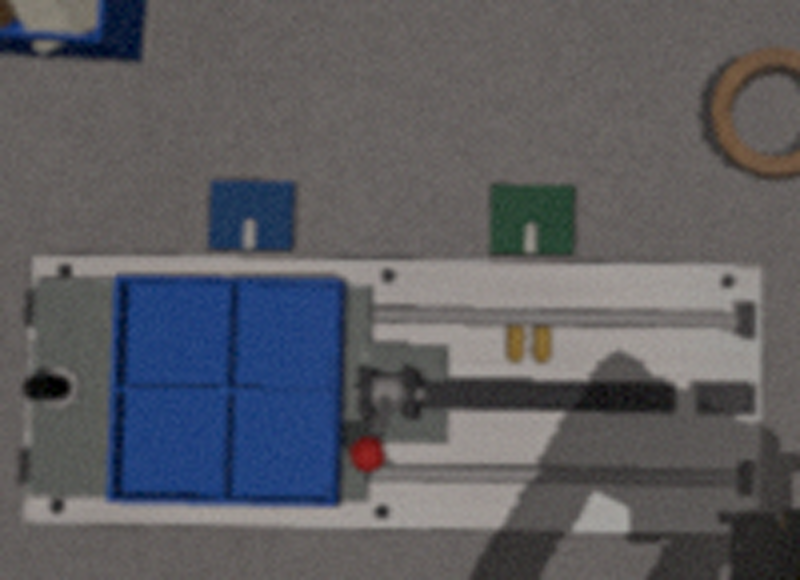

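View pics/w7.png

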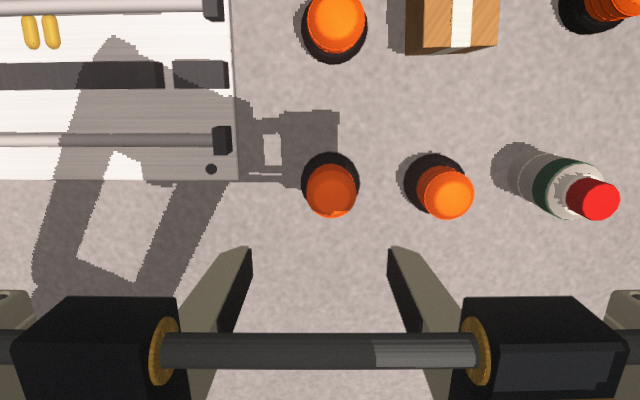

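jog_arm(
  commands=[
    [[0.004, -0.0145, -0.08], [0, 0.0005, 0], -0.5],
    [[0.004, -0.0145, -0.17], [0, 0.0005, 0], -0.5],
    [[0.004, -0.0145, -0.23], [0, 0.0005, 0], -0.5],
    [[0.004, -0.0145, -0.246], [0, 0.0005, 0], -0.5],
    [[0.004, -0.0145, -0.246], [0, 0.0005, 0], -0.5],
    [[0.004, -0.0145, -0.246], [0, 0.0005, 0], 0.5],
    [[0.004, -0.0145, -0.246], [0, 0.0005, 0], 0.5],
    [[0.004, -0.0145, -0.246], [0, 0.0005, 0], 0.5],
    [[0.004, -0.0145, -0.246], [0, 0.0005, 0], 0.5],
  ],
  newtons=25,
)

```text
t: 12.52
tool_pos: [0.4217, -0.1737, 0.0272]
orientation: [-3.14, 0.028, -0.002]
force: [-0.8, 0.7, 5.5]
opening: 0.0412
```

jog_arm(
  commands=[
    [[0, 0, 0.1], [0, 0, 0], 0.5],
    [[0, 0, 0.2], [0, 0, 0], 0.5],
    [[0.03, 0.1, 0.26], [0, 0, 0], 0.5],
    [[0.06, 0.2, 0.28], [0, 0, 0], 0.5],
    [[0.09, 0.3, 0.28], [0, 0, 0], 0.5],
    [[0.12, 0.4, 0.28], [0, 0, 0], 0.5],
    [[0.15, 0.5, 0.28], [0, 0, 0], 0.5],
    [[0.18, 0.6, 0.28], [0, 0, 0], 0.5],
    [[0.21, 0.7, 0.28], [0, 0, 0], 0.5],
    [[0.24, 0.809, 0.28], [0, 0, 0], 0.5],
  ],
)

```text
t: 13.78
tool_pos: [0.5614, 0.2979, 0.1946]
orientation: [-3.14, 0.028, -0.001]
force: [0.9, -1.0, -0.6]
opening: 0.0416
```

jog_arm(
  commands=[
    [[0, 0, 0], [0, 0, 0], 0.5],
    [[0, 0, 0], [0, 0, 0], 0.5],
  ],
)

```text
t: 14.02
tool_pos: [0.5608, 0.2978, 0.1935]
orientation: [-3.141, 0.026, 0.002]
force: [-0.6, 0.2, -1.2]
opening: 0.0415
```

```bash
python3 - <<'E'
from h import *
st=robot.read_state();w=robot.read_camera("wrist");save(w,"w8");print(st["tool_pos"],st["opening"],st["force"])
print(fix(.018),sh([.566,.312,.075]))
print(proj(w,[[.528,.274,.067],[.566,.312,.046]],st))
E
```

```text
[0.5607809  0.29776129 0.19353765] 0.04151673339834736 [-0.55261595  0.21945632 -1.24132651]
[-0.0001 -0.0001 -0.    ] [ 0.0082  0.0249 -0.1985]
[[347.02300078 228.86274785]
 [303.54671351 181.89668458]]
```

View pics/w8.png

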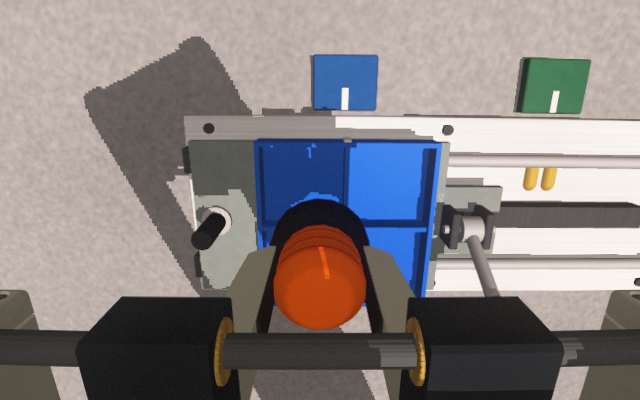

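jog_arm(
  commands=[
    [[0.011, 0.024, 0], [0, 0, 0], 0.5],
    [[0.011, 0.024, -0.08], [0, 0, 0], 0.5],
    [[0.011, 0.024, -0.15], [0, 0, 0], 0.5],
    [[0.011, 0.024, -0.185], [0, 0, 0], 0.5],
    [[0.011, 0.024, -0.198], [0, 0, 0], 0.5],
    [[0.011, 0.024, -0.198], [0, 0, 0], 0.5],
  ],
)

```text
t: 14.82
tool_pos: [0.5684, 0.3113, 0.0765]
orientation: [-3.14, 0.029, -0.001]
force: [-0.3, 0.5, -1.4]
opening: 0.0417
```

jog_arm(
  commands=[
    [[0, 0, -0.0045], [0, 0, 0], 0.5],
    [[0, 0, -0.0045], [0, 0, 0], 0.5],
    [[0, 0, -0.0045], [0, 0, 0], -0.25],
    [[0, 0, -0.0045], [0, 0, 0], -0.25],
    [[0, 0, -0.0045], [0, 0, 0], -0.25],
    [[0, 0, 0.08], [0, 0, 0], -0.25],
    [[0, 0, 0.16], [0, 0, 0], -0.25],
    [[0, 0, 0.2], [0, 0, 0], -0.25],
  ],
)

```text
t: 15.82
tool_pos: [0.5697, 0.3119, 0.2005]
orientation: [-3.138, 0.029, -0.008]
force: [0.6, -0.3, -0.5]
opening: 0.0584
```

```bash
python3 - <<'E'
from h import *
st=robot.read_state();w=robot.read_camera("wrist");save(w,"w9");print(st["tool_pos"],st["opening"],st["force"],st["q"].round(2))
print(fix(.018),sh([.421,-.271,.19]))
E
```

```text
[0.56970097 0.31192561 0.20051076] 0.058447638410030985 [ 0.57163194 -0.33434313 -0.48341743] [0.42 0.27 1.37 0.   1.5  2.01]
[-0.0007  0.0013  0.0001] [-0.2494 -0.9723 -0.0222]
```

View pics/w9.png

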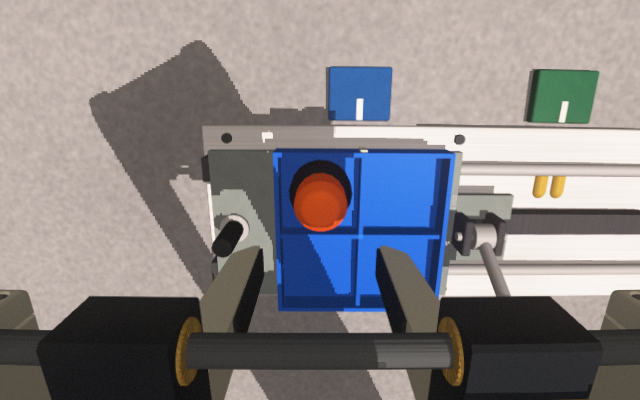

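Beacon 1 is upright in the far +y bay, base at about (320,190). Next is the beacon near (.418,-.271).

jog_arm(
  commands=[
    [[-0.025, -0.1, 0], [0, 0.001, 0], -0.5],
    [[-0.05, -0.2, 0], [0, 0.001, 0], -0.5],
    [[-0.075, -0.3, 0], [0, 0.001, 0], -0.5],
    [[-0.1, -0.4, 0], [0, 0.001, 0], -0.5],
    [[-0.125, -0.5, 0], [0, 0.001, 0], -0.5],
    [[-0.15, -0.6, 0], [0, 0.001, 0], -0.5],
    [[-0.18, -0.7, 0], [0, 0.001, 0], -0.5],
    [[-0.21, -0.8, 0], [0, 0.001, 0], -0.5],
    [[-0.235, -0.9, -0.03], [0, 0.001, 0], -0.5],
    [[-0.252, -0.97, -0.05], [0, 0.001, 0], -0.5],
  ],
)

```text
t: 17.12
tool_pos: [0.4181, -0.2717, 0.1721]
orientation: [-3.137, 0.031, -0.002]
force: [0.3, -0.6, -0.2]
opening: 0.0696
```

jog_arm(
  commands=[
    [[0, 0, 0], [0, 0, 0], -0.5],
    [[0, 0, 0], [0, 0, 0], -0.5],
  ],
)

```text
t: 17.38
tool_pos: [0.4178, -0.2712, 0.1715]
orientation: [-3.136, 0.032, -0.001]
force: [0.1, 0.4, -0.7]
opening: 0.0699
```

```bash
python3 - <<'E'
from h import *
st=robot.read_state();w=robot.read_camera("wrist");save(w,"w10");print(st["tool_pos"])
for ce,b in blobs(w,(3,150,90),(18,255,255),200)[0]: print(ce,b,ray(w,ce,.05,st))
print(fix(.018),sh([.4185,-.271,.026]))
s=robot.read_camera("top");save(s,"t10",(130,140,530,340),2)
for ce,b in blobs(s,(3,150,90),(16,255,255),60,(300,160,500,300))[0]: print(ce,b,ray(s,ce,.05))
E
```

```text
[ 0.41783834 -0.27119454  0.17150515]
[195.08757436  25.32352941] [ 162    0   67   55 3026] [[ 0.55111123 -0.18146066  0.05      ]]
[484.67532468   6.75714286] [457   0  61  18 770] [[ 0.55916318 -0.39440641  0.05      ]]
[323.         193.80732265] [ 298  166   51   55 2185] [[ 0.41933727 -0.27358487  0.05      ]]
[-0.0008  0.0002  0.0002] [ 0.0003 -0.0003 -0.2432]
[432.80662983 216.98895028] [426 210  15  15 181] [[ 0.57760806 -0.40005618  0.05      ]]
[352.31578947 226.18421053] [345 219  16  15 190] [[ 0.55391025 -0.17707045  0.05      ]]
```

View pics/w10.png

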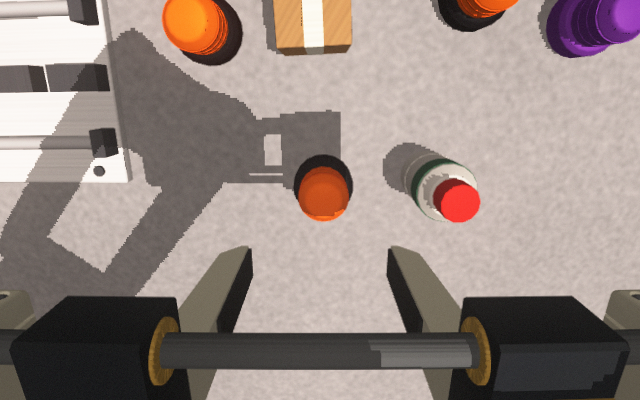

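View pics/t10.png

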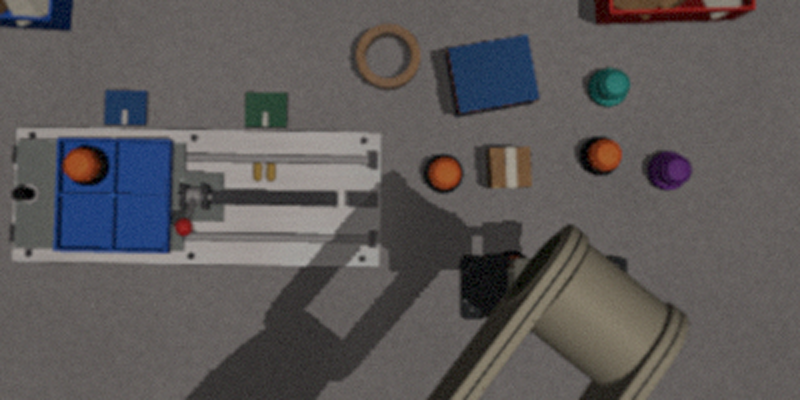

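jog_arm(
  commands=[
    [[0.001, -0.002, -0.08], [-0.0008, 0, 0], -0.5],
    [[0.001, -0.002, -0.17], [-0.0008, 0, 0], -0.5],
    [[0.001, -0.002, -0.23], [-0.0008, 0, 0], -0.5],
    [[0.001, -0.002, -0.242], [-0.0008, 0, 0], -0.5],
    [[0.001, -0.002, -0.242], [-0.0008, 0, 0], -0.5],
    [[0.001, -0.002, -0.242], [-0.0008, 0, 0], 0.5],
    [[0.001, -0.002, -0.242], [-0.0008, 0, 0], 0.5],
    [[0.001, -0.002, -0.242], [-0.0008, 0, 0], 0.5],
    [[0.001, -0.002, -0.242], [-0.0008, 0, 0], 0.5],
  ],
  newtons=25,
)

```text
t: 18.6
tool_pos: [0.4197, -0.2725, 0.028]
orientation: [3.14, -0.029, 0.005]
force: [0.0, 0.1, 4.7]
opening: 0.0416
```

jog_arm(
  commands=[
    [[0, 0, 0.1], [0, 0, 0], 0.5],
    [[0, 0.02, 0.2], [0, 0, 0], 0.5],
    [[0.03, 0.12, 0.27], [0, 0, 0], 0.5],
    [[0.06, 0.22, 0.28], [0, 0, 0], 0.5],
    [[0.09, 0.32, 0.28], [0, 0, 0], 0.5],
    [[0.12, 0.42, 0.28], [0, 0, 0], 0.5],
    [[0.15, 0.52, 0.28], [0, 0, 0], 0.5],
    [[0.18, 0.62, 0.28], [0, 0, 0], 0.5],
    [[0.21, 0.72, 0.28], [0, 0, 0], 0.5],
    [[0.245, 0.82, 0.28], [0, 0, 0], 0.5],
  ],
)

```text
t: 19.85
tool_pos: [0.5622, 0.2086, 0.1955]
orientation: [3.14, -0.029, 0.004]
force: [0.9, -0.7, -0.9]
opening: 0.0414
```

jog_arm(
  commands=[
    [[0, 0.02, 0], [0, 0, 0], 0.5],
    [[0, 0.02, 0], [0, 0, 0], 0.5],
    [[0, 0.02, 0], [0, 0, 0], 0.5],
  ],
)

```text
t: 20.23
tool_pos: [0.562, 0.2192, 0.1953]
orientation: [3.139, -0.031, 0.003]
force: [0.1, -0.7, -1.7]
opening: 0.0414
```

```bash
python3 - <<'E'
from h import *
st=robot.read_state();w=robot.read_camera("wrist");save(w,"w11");print(st["tool_pos"],st["opening"],st["force"])
print(fix(.018),sh([.5675,.2355,.0755]))
E
```

```text
[0.56199536 0.21916871 0.19532253] 0.041401397997237493 [ 0.08828287 -0.70927008 -1.73834219]
[0.0004 0.0004 0.0003] [ 0.0089  0.0275 -0.2001]
```

View pics/w11.png

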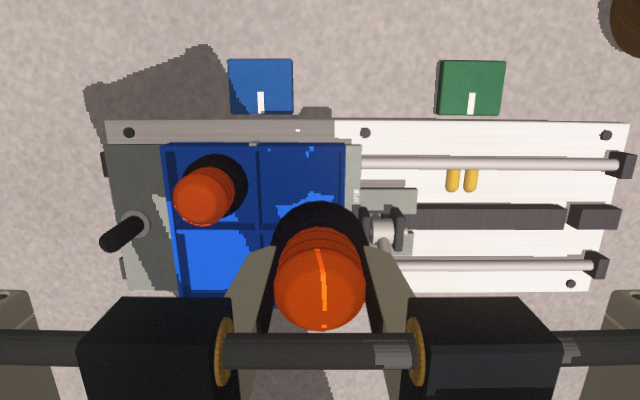

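jog_arm(
  commands=[
    [[0.009, 0.0275, 0], [0, 0, 0], 0.5],
    [[0.009, 0.0275, -0.08], [0, 0, 0], 0.5],
    [[0.009, 0.0275, -0.15], [0, 0, 0], 0.5],
    [[0.009, 0.0275, -0.19], [0, 0, 0], 0.5],
    [[0.009, 0.0275, -0.201], [0, 0, 0], 0.5],
    [[0.009, 0.0275, -0.205], [0, 0, 0], 0.5],
    [[0.009, 0.0275, -0.205], [0, 0, 0], 0.5],
  ],
)

```text
t: 21.15
tool_pos: [0.5685, 0.2358, 0.074]
orientation: [3.14, -0.033, 0.006]
force: [-0.7, -1.4, 2.8]
opening: 0.042
```

Touched down. Now release.

jog_arm(
  commands=[
    [[0, 0, 0], [0, 0, 0], -0.25],
    [[0, 0, 0], [0, 0, 0], -0.25],
    [[0, 0, 0], [0, 0, 0], -0.25],
    [[0, 0, 0.08], [0, 0, 0], -0.25],
    [[0, 0, 0.16], [0, 0, 0], -0.25],
    [[0, 0, 0.2], [0, 0, 0], -0.25],
  ],
)

```text
t: 21.9
tool_pos: [0.5699, 0.2362, 0.1977]
orientation: [3.141, -0.033, 0.013]
force: [-0.1, 0.6, -0.5]
opening: 0.0581
```

```bash
python3 - <<'E'
from h import *
st=robot.read_state();w=robot.read_camera("wrist");save(w,"w12");print(st["tool_pos"],st["opening"],st["force"])
print(fix(.018),sh([.553,-.177,.19]))
s=robot.read_camera("top")
for ce,b in blobs(s,(3,150,90),(16,255,255),60,(300,160,500,300))[0]: print(ce,b,ray(s,ce,.05))
E
```

```text
[0.56985954 0.2362341  0.19771694] 0.05812637428923491 [-0.14971545  0.59584536 -0.48698988]
[-0.0001  0.0019  0.0004] [-0.0298 -0.6893 -0.0176]
[432.72928177 216.97790055] [426 210  15  15 181] [[ 0.57764022 -0.39984182  0.05      ]]
[352.27419355 226.12903226] [345 219  16  15 186] [[ 0.55406292 -0.17695755  0.05      ]]
```

View pics/w12.png

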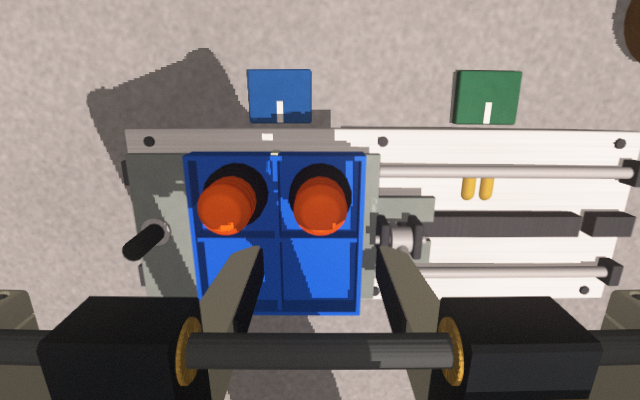

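jog_arm(
  commands=[
    [[-0.003, -0.1, 0], [0, 0.0019, 0], -0.35],
    [[-0.008, -0.2, 0], [0, 0.0019, 0], -0.35],
    [[-0.012, -0.3, 0], [0, 0.0019, 0], -0.35],
    [[-0.016, -0.4, 0], [0, 0.0019, 0], -0.35],
    [[-0.02, -0.5, 0], [0, 0.0019, 0], -0.35],
    [[-0.025, -0.6, 0], [0, 0.0019, 0], -0.35],
    [[-0.029, -0.689, -0.03], [0, 0.0019, 0], -0.35],
    [[-0.029, -0.689, -0.05], [0, 0.0019, 0], -0.35],
    [[-0.029, -0.689, -0.05], [0, 0.0019, 0], -0.35],
    [[-0.029, -0.689, -0.05], [0, 0.0019, 0], -0.35],
  ],
)

```text
t: 23.25
tool_pos: [0.5534, -0.1755, 0.1681]
orientation: [-3.14, 0.03, 0.003]
force: [0.3, 0.4, -0.2]
opening: 0.0628
```

```bash
python3 - <<'E'
from h import *
st=robot.read_state();w=robot.read_camera("wrist");save(w,"w13");print(st["tool_pos"])
for ce,b in blobs(w,(3,150,90),(18,255,255),200)[0]: print(ce,b,ray(w,ce,.05,st))
print(fix(.018),sh([.5535,-.177,.026]))
s=robot.read_camera("top");save(s,"t13",(130,140,530,340),2)
for ce,b in blobs(s,(0,150,80),(3,255,255),15,(150,200,350,300))[0]: print(ce,b,ray(s,ce,.131))
E
```

```text
[ 0.55337459 -0.1754722   0.16805206]
[339.72222222  46.93055556] [331   0  19  95 216] [[ 0.66815223 -0.1927164   0.05      ]]
[585.14004592 160.87340112] [ 549  135   73   55 3049] [[ 0.5794456  -0.39432783  0.05      ]]
[322.91104157 192.87036209] [ 298  165   51   56 2237] [[ 0.55638193 -0.1783275   0.05      ]]
[-0.0001 -0.0001  0.0001] [-0.0003 -0.0024 -0.2377]
[221.44444444 253.26666667] [218 250   8   8  45] [[0.48438106 0.16690138 0.131     ]]
```

View pics/w13.png

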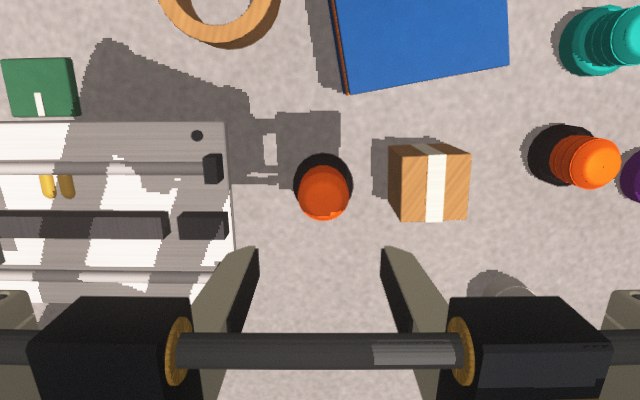

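jog_arm(
  commands=[
    [[0.0027, -0.0025, -0.03], [0, 0, 0], -0.16],
    [[0.0027, -0.0025, -0.1], [0, 0, 0], -0.16],
    [[0.0027, -0.0025, -0.17], [0, 0, 0], -0.16],
    [[0.0027, -0.0025, -0.22], [0, 0, 0], -0.16],
    [[0.0027, -0.0025, -0.2365], [0, 0, 0], -0.16],
    [[0.0027, -0.0025, -0.2365], [0, 0, 0], -0.16],
    [[0.0027, -0.0025, -0.2365], [0, 0, 0], 0.5],
    [[0.0027, -0.0025, -0.2365], [0, 0, 0], 0.5],
    [[0.0027, -0.0025, -0.2365], [0, 0, 0], 0.5],
    [[0.0027, -0.0025, -0.2365], [0, 0, 0], 0.5],
  ],
  newtons=25,
)

```text
t: 24.6
tool_pos: [0.5569, -0.1778, 0.0288]
orientation: [3.141, -0.03, 0.004]
force: [0.3, -0.9, 6.3]
opening: 0.0413
```

jog_arm(
  commands=[
    [[0, 0, 0.1], [0, 0, 0], 0.5],
    [[0, 0.02, 0.2], [0, 0, 0], 0.5],
    [[-0.01, 0.12, 0.28], [0, 0, 0], 0.5],
    [[-0.03, 0.22, 0.29], [0, 0, 0], 0.5],
    [[-0.045, 0.32, 0.29], [0, 0, 0], 0.5],
    [[-0.06, 0.42, 0.29], [0, 0, 0], 0.5],
    [[-0.07, 0.52, 0.29], [0, 0, 0], 0.5],
    [[-0.08, 0.62, 0.29], [0, 0, 0], 0.5],
    [[-0.09, 0.72, 0.29], [0, 0, 0], 0.5],
    [[-0.108, 0.815, 0.29], [0, 0, 0], 0.5],
  ],
)

```text
t: 25.85
tool_pos: [0.4915, 0.3133, 0.2029]
orientation: [3.141, -0.029, 0.005]
force: [1.3, 0.4, -0.9]
opening: 0.0418
```

jog_arm(
  commands=[
    [[-0.005, 0.02, 0], [0, 0, 0], 0.5],
    [[-0.005, 0.02, 0], [0, 0, 0], 0.5],
    [[-0.005, 0.02, 0], [0, 0, 0], 0.5],
  ],
)

```text
t: 26.22
tool_pos: [0.4889, 0.3239, 0.2029]
orientation: [3.14, -0.031, 0.005]
force: [0.7, -0.3, -1.6]
opening: 0.0415
```

```bash
python3 - <<'E'
from h import *
st=robot.read_state();w=robot.read_camera("wrist");save(w,"w14");print(st["tool_pos"],st["opening"],st["force"])
print(fix(.018),sh([.492,.3125,.075]))
E
```

```text
[0.48889714 0.32386162 0.20292199] 0.04153603990709616 [ 0.74463667 -0.32215575 -1.6263945 ]
[0.0002 0.0005 0.0004] [ 0.005  -0.0187 -0.2133]
```

View pics/w14.png

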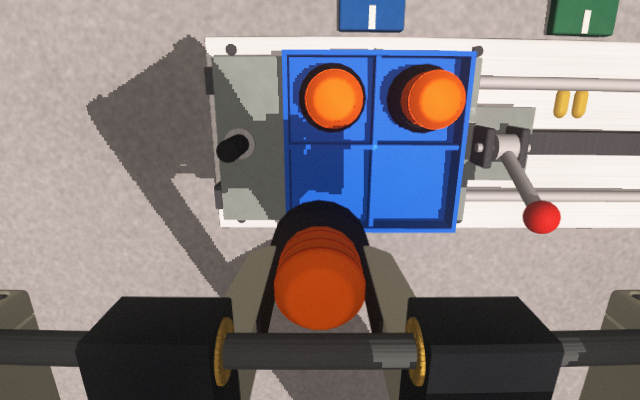

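```bash
python3 - <<'E'
from h import *
st=robot.read_state();w=robot.read_camera("wrist")
print(ray(w,[(329.5,187),(373,146),(463,146),(285,146)],.067,st))
print(proj(w,[[.492,.3125,.067]],st))
for ce,b in blobs(w,(0,170,80),(3,255,255),200)[0]: print(ce,b,ray(w,ce,.131,st))
E
```

```text
[[0.4926677  0.31462079 0.067     ]
 [0.52777309 0.27726509 0.067     ]
 [0.52629291 0.20035612 0.067     ]
 [0.52941914 0.35179691 0.067     ]]
[[331.92889735 187.68370368]]
[542.80853659 217.55365854] [526 202  34  32 820] [[0.48366583 0.16281658 0.131     ]]
```

jog_arm(
  commands=[
    [[0.005, -0.017, 0], [0, 0.0005, 0], 0.5],
    [[0.005, -0.017, -0.08], [0, 0.0005, 0], 0.5],
    [[0.005, -0.017, -0.15], [0, 0.0005, 0], 0.5],
    [[0.005, -0.017, -0.2], [0, 0.0005, 0], 0.5],
    [[0.005, -0.017, -0.213], [0, 0.0005, 0], 0.5],
    [[0.005, -0.017, -0.217], [0, 0.0005, 0], 0.5],
    [[0.005, -0.017, -0.217], [0, 0.0005, 0], 0.5],
  ],
)

```text
t: 27.2
tool_pos: [0.4929, 0.3126, 0.0745]
orientation: [3.141, -0.034, 0.001]
force: [-4.1, -1.9, 4.0]
opening: 0.0418
```

jog_arm(
  commands=[
    [[0, 0, 0], [0, 0, 0], -0.25],
    [[0, 0, 0], [0, 0, 0], -0.25],
    [[0, 0, 0], [0, 0, 0], -0.25],
    [[0, 0, 0.08], [0, 0, 0], -0.25],
    [[0, 0, 0.16], [0, 0, 0], -0.25],
    [[0, 0, 0.2], [0, 0, 0], -0.25],
  ],
)

```text
t: 27.95
tool_pos: [0.4941, 0.3133, 0.1981]
orientation: [-3.14, 0.034, -0.007]
force: [-0.2, -0.6, -0.4]
opening: 0.0582
```

```bash
python3 - <<'E'
from h import *
st=robot.read_state();w=robot.read_camera("wrist");save(w,"w15");print(st["tool_pos"],st["opening"],st["force"])
print(fix(.018),sh([.577,-.398,.17]))
s=robot.read_camera("top")
for ce,b in blobs(s,(3,150,90),(16,255,255),60,(300,160,500,300))[0]: print(ce,b,ray(s,ce,.05))
E
```

```text
[0.49408982 0.31331041 0.19805242] 0.058229171204716865 [-0.24459712 -0.64481504 -0.39733484]
[-0.0004  0.0012  0.0006] [ 0.1365 -1.1864 -0.0513]
[432.80662983 216.98895028] [426 210  15  15 181] [[ 0.57760806 -0.40005618  0.05      ]]
```

View pics/w15.png

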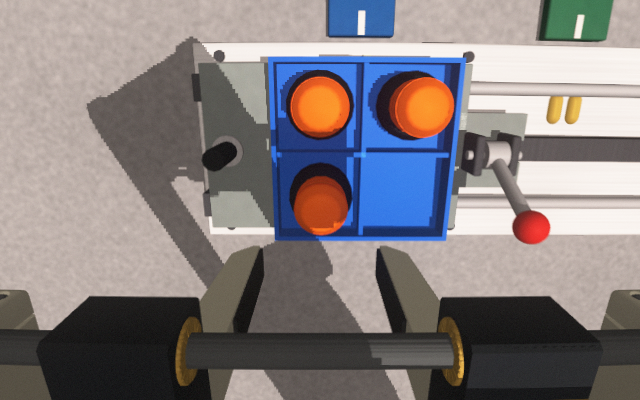

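jog_arm(
  commands=[
    [[0.01, -0.1, 0], [0, 0.001, 0], -0.35],
    [[0.02, -0.2, 0], [0, 0.001, 0], -0.35],
    [[0.03, -0.3, 0], [0, 0.001, 0], -0.35],
    [[0.04, -0.4, 0], [0, 0.001, 0], -0.35],
    [[0.06, -0.5, 0], [0, 0.001, 0], -0.35],
    [[0.08, -0.6, 0], [0, 0.001, 0], -0.35],
    [[0.09, -0.7, 0], [0, 0.001, 0], -0.35],
    [[0.11, -0.8, 0], [0, 0.001, 0], -0.35],
    [[0.12, -0.9, 0], [0, 0.001, 0], -0.35],
    [[0.137, -1, 0], [0, 0.001, 0], -0.35],
  ],
)

```text
t: 29.3
tool_pos: [0.5763, -0.2879, 0.1962]
orientation: [-3.138, 0.034, 0.003]
force: [0.3, 0.2, 0.5]
opening: 0.0628
```

jog_arm(
  commands=[
    [[0, -0.1, -0.02], [0, 0, 0], -0.35],
    [[0, -0.18, -0.04], [0, 0, 0], -0.35],
    [[0, -0.19, -0.05], [0, 0, 0], -0.35],
    [[0, -0.19, -0.05], [0, 0, 0], -0.35],
    [[0, -0.19, -0.05], [0, 0, 0], -0.35],
  ],
)

```text
t: 29.92
tool_pos: [0.5767, -0.4003, 0.1662]
orientation: [-3.137, 0.032, 0.003]
force: [0.4, 0.1, 0.1]
opening: 0.0627
```

```bash
python3 - <<'E'
from h import *
st=robot.read_state();w=robot.read_camera("wrist");save(w,"w16");print(st["tool_pos"])
for ce,b in blobs(w,(3,150,90),(18,255,255),200)[0]: print(ce,b,ray(w,ce,.05,st))
print(fix(.018),sh([.578,-.399,.026]))
E
```

```text
[ 0.57672222 -0.40030383  0.16618778]
[176.23591549  52.19366197] [ 157    0   39  108 1136] [[ 0.69092048 -0.29636126  0.05      ]]
[321.39409952 193.21928666] [ 296  165   52   56 2271] [[ 0.57998305 -0.40156055  0.05      ]]
[177.50909091 331.16363636] [166 318  26  31 220] [[ 0.4464837  -0.26211344  0.05      ]]
[460.99118943 330.65198238] [449 318  24  32 227] [[ 0.44181808 -0.53109723  0.05      ]]
[-0.0005 -0.0002  0.0003] [ 0.0017  0.0024 -0.2346]
```

View pics/w16.png

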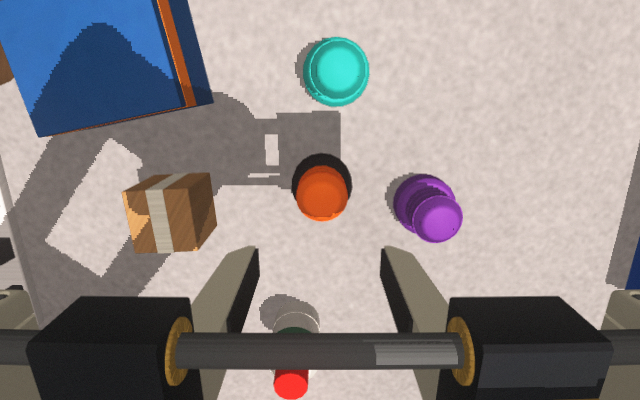

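The amber beacon is at (321,193). The turquoise (336,71) and purple (430,210) look-alikes stay clear, so I'll pick the amber one.

jog_arm(
  commands=[
    [[0.003, 0, -0.08], [0, 0, 0], -0.25],
    [[0.003, 0, -0.16], [0, 0, 0], -0.25],
    [[0.003, 0, -0.22], [0, 0, 0], -0.25],
    [[0.003, 0, -0.234], [0, 0, 0], -0.25],
    [[0.003, 0, -0.234], [0, 0, 0], -0.25],
    [[0.003, 0, -0.234], [0, 0, 0], 0.5],
    [[0.003, 0, -0.234], [0, 0, 0], 0.5],
    [[0.003, 0, -0.234], [0, 0, 0], 0.5],
    [[0.003, 0, -0.234], [0, 0, 0], 0.5],
  ],
  newtons=25,
)

```text
t: 31.1
tool_pos: [0.58, -0.4014, 0.0287]
orientation: [-3.14, 0.031, -0.002]
force: [-0.6, -0.1, 6.3]
opening: 0.0418
```

jog_arm(
  commands=[
    [[0, 0, 0.1], [0, 0, 0], 0.5],
    [[0, 0.01, 0.2], [0, 0, 0], 0.5],
    [[-0.01, 0.1, 0.28], [0, 0, 0], 0.5],
    [[-0.02, 0.2, 0.29], [0, 0, 0], 0.5],
    [[-0.04, 0.3, 0.29], [0, 0, 0], 0.5],
    [[-0.05, 0.4, 0.29], [0, 0, 0], 0.5],
    [[-0.06, 0.5, 0.29], [0, 0, 0], 0.5],
    [[-0.08, 0.6, 0.29], [0, 0, 0], 0.5],
    [[-0.1, 0.7, 0.29], [0, 0, 0], 0.5],
    [[-0.12, 0.8, 0.29], [0, 0, 0], 0.5],
  ],
)

```text
t: 32.35
tool_pos: [0.5073, 0.0804, 0.2031]
orientation: [-3.14, 0.032, -0.004]
force: [0.9, 0.5, -1.9]
opening: 0.0419
```

jog_arm(
  commands=[
    [[-0.02, 0.1, 0], [0, 0, 0], 0.5],
    [[-0.03, 0.2, 0], [0, 0, 0], 0.5],
    [[-0.03, 0.27, 0], [0, 0, 0], 0.5],
    [[-0.03, 0.27, 0], [0, 0, 0], 0.5],
    [[-0.03, 0.27, 0], [0, 0, 0], 0.5],
  ],
)

```text
t: 32.98
tool_pos: [0.4892, 0.2419, 0.203]
orientation: [-3.141, 0.031, -0.003]
force: [0.2, -1.1, -1.8]
opening: 0.0415
```

```bash
python3 - <<'E'
from h import *
st=robot.read_state();w=robot.read_camera("wrist");save(w,"w17");print(st["tool_pos"],st["opening"],st["force"])
print(fix(.018),sh([.4915,.2375,.076]),proj(w,[[.4915,.2375,.067]],st))
E
```

```text
[0.4891562  0.24192929 0.20300568] 0.041478011152917424 [ 0.18798066 -1.14634567 -1.75214108]
[-0.0002  0.0004  0.0005] [ 0.0036 -0.0066 -0.2118] [[324.4883189  188.44281626]]
```

View pics/w17.png

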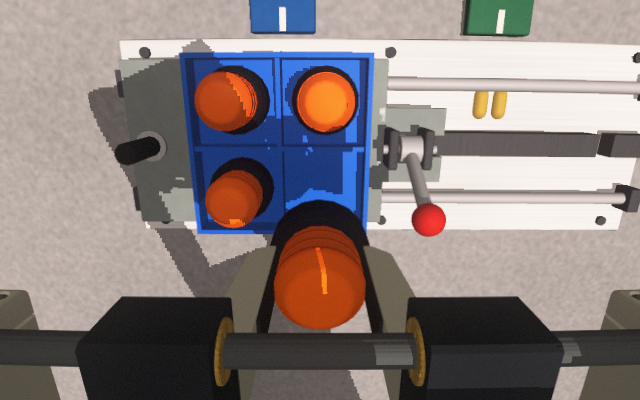

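jog_arm(
  commands=[
    [[0.004, -0.0066, 0], [0, 0, 0], 0.5],
    [[0.004, -0.0066, -0.08], [0, 0, 0], 0.5],
    [[0.004, -0.0066, -0.15], [0, 0, 0], 0.5],
    [[0.004, -0.0066, -0.2], [0, 0, 0], 0.5],
    [[0.004, -0.0066, -0.213], [0, 0, 0], 0.5],
    [[0.004, -0.0066, -0.216], [0, 0, 0], 0.5],
    [[0.004, -0.0066, -0.216], [0, 0, 0], 0.5],
  ],
)

```text
t: 33.9
tool_pos: [0.4926, 0.237, 0.0745]
orientation: [-3.14, 0.035, -0.006]
force: [0.1, 0.1, -1.6]
opening: 0.0419
```

jog_arm(
  commands=[
    [[0, 0, 0], [0, 0, 0], -0.2],
    [[0, 0, 0], [0, 0, 0], -0.2],
    [[0, 0, 0], [0, 0, 0], -0.2],
    [[0, 0, 0.08], [0, 0, 0], -0.2],
    [[0, 0, 0.16], [0, 0, 0], -0.2],
    [[0, 0, 0.2], [0, 0, 0], -0.2],
    [[0, 0, 0.2], [0, 0, 0], -0.2],
  ],
)

```text
t: 34.78
tool_pos: [0.4942, 0.2376, 0.1971]
orientation: [-3.138, 0.034, -0.013]
force: [0.0, 1.0, -1.2]
opening: 0.0558
```

```bash
python3 - <<'E'
from h import *
st=robot.read_state();w=robot.read_camera("wrist");save(w,"w18");print(st["tool_pos"],st["opening"],st["force"])
for ce,b in blobs(w,(0,170,80),(3,255,255),200)[0]: print(ce,b,ray(w,ce,.131,st))
print(fix(.018),sh([.484,.1635,.17]))
E
```

```text
[0.49418492 0.23757267 0.19706395] 0.055826857887598266 [ 0.01269391  0.95139661 -1.21755525]
[424.59349593 230.1475029 ] [408 214  34  33 861] [[0.48409585 0.16431443 0.131     ]]
[-0.0003  0.0008  0.0006] [-0.0151 -0.1228 -0.0414]
```

View pics/w18.png

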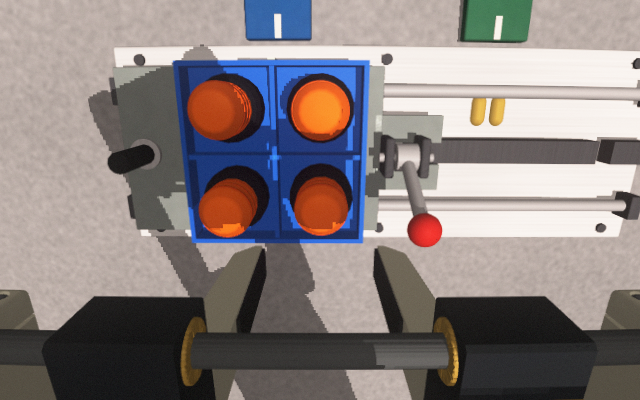

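All four beacons stand in their bays, at about (228,110), (320,108), (230,205) and (320,205). Next I'll free the lever.

jog_arm(
  commands=[
    [[-0.016, -0.06, -0.02], [0, 0.0008, 0], 0],
    [[-0.016, -0.122, -0.04], [0, 0.0008, 0], 0],
    [[-0.016, -0.122, -0.04], [0, 0.0008, 0], 0],
    [[-0.016, -0.122, -0.1], [0, 0.0008, 0], 0],
    [[-0.016, -0.122, -0.142], [0, 0.0008, 0], 0],
    [[-0.016, -0.122, -0.142], [0, 0.0008, 0], 0],
    [[-0.016, -0.122, -0.142], [0, 0.0008, 0], 0.7],
    [[-0.016, -0.122, -0.142], [0, 0.0008, 0], 0.7],
    [[-0.016, -0.122, -0.142], [0, 0.0008, 0], 0.7],
    [[-0.016, -0.122, -0.142], [0, 0.0008, 0], 0.7],
  ],
  newtons=10,
)

```text
t: 36.08
tool_pos: [0.4842, 0.1644, 0.1107]
orientation: [-3.139, 0.034, -0.003]
force: [0.5, 2.0, 3.9]
opening: 0.0232
```

jog_arm(
  commands=[
    [[0.021, 0, 0.01], [0, 0, 0], 0.7],
    [[0.045, -0.0005, 0.016], [0, 0, 0], 0.7],
    [[0.068, -0.001, 0.018], [0, 0, 0], 0.7],
    [[0.091, -0.0015, 0.016], [0, 0, 0], 0.7],
    [[0.115, -0.002, 0.01], [0, 0, 0], 0.7],
    [[0.135, -0.0025, 0], [0, 0, 0], 0.7],
    [[0.143, -0.0025, -0.004], [0, 0, 0], 0.7],
    [[0.143, -0.0025, -0.004], [0, 0, 0], 0.7],
  ],
)

```text
t: 37.08
tool_pos: [0.5708, 0.1626, 0.1083]
orientation: [-3.139, 0.035, -0.004]
force: [0.7, -2.5, 2.2]
opening: 0.0231
```

jog_arm(
  commands=[
    [[0, 0, 0], [0, 0, 0], 0],
    [[0, 0, 0], [0, 0, 0], 0],
    [[0, 0, 0], [0, 0, 0], 0],
    [[0, 0, 0.08], [0, 0, 0], 0.1],
    [[0, 0, 0.16], [0, 0, 0], 0.2],
    [[-0.02, 0.1, 0.17], [0, 0, 0], 0.2],
    [[-0.04, 0.2, 0.17], [0, 0, 0], 0.2],
    [[-0.06, 0.3, 0.17], [0, 0, 0], 0.2],
    [[-0.066, 0.38, 0.17], [0, 0, 0], 0.2],
    [[-0.066, 0.39, 0.17], [0, 0, 0], 0.2],
  ],
)

```text
t: 38.33
tool_pos: [0.5297, 0.3998, 0.2098]
orientation: [-3.138, 0.029, -0.003]
force: [0.6, -0.7, 0.4]
opening: 0.0373
```

```bash
python3 - <<'E'
from h import *
st=robot.read_state();w=robot.read_camera("wrist");save(w,"w19");print(st["tool_pos"],st["opening"],st["force"])
print(proj(w,[[.5295,.396,.092]],st))
for n in("side","top"):
    s=robot.read_camera(n)
    for ce,b in blobs(s,(0,170,80),(3,255,255),15,(150,200,350,300))[0]: print(n,ce,b,ray(s,ce,.131))
save(robot.read_camera("side"),"s19")
print(fix(.018),sh([.5295,.396,.068]))
E
```

```text
[0.52968991 0.39979173 0.20976005] 0.037326892479567594 [ 0.6468349  -0.6944134   0.35724318]
[[324.37788162 197.11180316]]
side [261.56363636 240.67272727] [256 235  12  12 110] [[0.56378437 0.16376142 0.131     ]]
top [222.23076923 222.58974359] [219 219   7   8  39] [[0.56356516 0.16519501 0.131     ]]
[-0.0003  0.0004  0.0008] [-0.0032  0.0008 -0.2368]
```

View pics/w19.png

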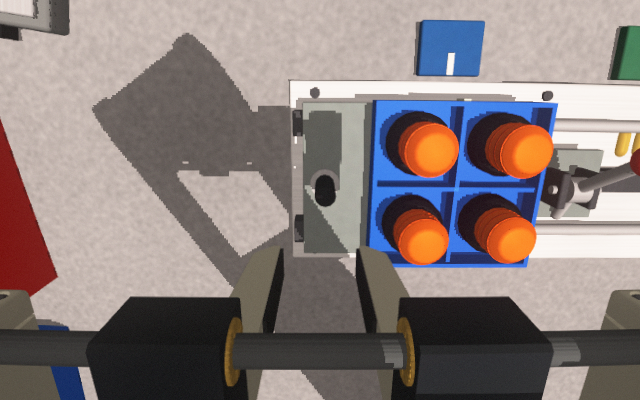

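View pics/s19.png

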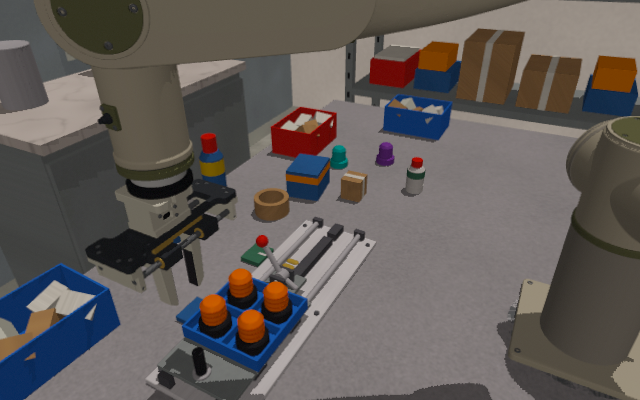

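jog_arm(
  commands=[
    [[-0.002, -0.002, -0.1], [0, 0.0004, 0], 0.2],
    [[-0.002, -0.002, -0.18], [0, 0.0004, 0], 0.2],
    [[-0.002, -0.002, -0.236], [0, 0.0004, 0], 0.2],
    [[-0.002, -0.002, -0.236], [0, 0.0004, 0], 0.2],
    [[-0.002, -0.002, -0.236], [0, 0.0004, 0], 0.8],
    [[-0.002, -0.002, -0.236], [0, 0.0004, 0], 0.8],
    [[-0.002, -0.002, -0.236], [0, 0.0004, 0], 0.8],
    [[-0.002, -0.002, -0.236], [0, 0.0004, 0], 0.8],
  ],
  newtons=15,
)

```text
t: 39.52
tool_pos: [0.5319, 0.3953, 0.0713]
orientation: [-3.137, 0.036, -0.006]
force: [0.5, 0.7, 6.4]
opening: 0.0175
```

jog_arm(
  commands=[
    [[0, -0.008, 0.001], [0, 0, 0], 0.8],
    [[0, -0.022, 0.001], [0, 0, 0], 0.8],
    [[-0.001, -0.04, 0.001], [0, 0, 0], 0.8],
    [[-0.001, -0.06, 0.001], [0, 0, 0], 0.8],
    [[-0.001, -0.08, 0.001], [0, 0, 0], 0.8],
    [[-0.002, -0.1, 0.001], [0, 0, 0], 0.8],
    [[-0.002, -0.12, 0.001], [0, 0, 0], 0.8],
    [[-0.003, -0.14, 0.001], [0, 0, 0], 0.8],
    [[-0.003, -0.16, 0.001], [0, 0, 0], 0.8],
    [[-0.003, -0.18, 0.001], [0, 0, 0], 0.8],
  ],
)

```text
t: 40.78
tool_pos: [0.5293, 0.2864, 0.0714]
orientation: [-3.138, 0.036, -0.003]
force: [-1.6, 2.7, -11.9]
opening: 0.0178
```

jog_arm(
  commands=[
    [[0, -0.02, 0], [0, 0, 0], 0.8],
    [[0, -0.04, 0], [0, 0, 0], 0.8],
    [[0, -0.06, 0], [0, 0, 0], 0.8],
    [[-0.001, -0.08, 0], [0, 0, 0], 0.8],
    [[-0.001, -0.1, 0], [0, 0, 0], 0.8],
    [[-0.002, -0.12, 0], [0, 0, 0], 0.8],
    [[-0.002, -0.138, 0], [0, 0, 0], 0.8],
    [[-0.002, -0.148, 0], [0, 0, 0], 0.8],
    [[-0.002, -0.1515, 0], [0, 0, 0], 0.8],
    [[-0.002, -0.1515, 0], [0, 0, 0], 0.8],
  ],
)

```text
t: 42.02
tool_pos: [0.5273, 0.1953, 0.0713]
orientation: [-3.137, 0.036, -0.001]
force: [-7.0, 2.3, -5.2]
opening: 0.0174
```

jog_arm(
  commands=[
    [[0, 0, 0], [0, 0, 0], 0.2],
    [[0, 0, 0], [0, 0, 0], 0.2],
    [[0, 0, 0], [0, 0, 0], 0.2],
    [[0, 0, 0.08], [0, 0, 0], 0.2],
    [[0, 0, 0.16], [0, 0, 0], 0.2],
    [[0, 0, 0.22], [0, 0, 0], 0.2],
    [[0, 0, 0.22], [0, 0, 0], 0.2],
  ],
)

```text
t: 42.9
tool_pos: [0.53, 0.1958, 0.2082]
orientation: [-3.135, 0.036, -0.013]
force: [-0.1, 1.3, -0.4]
opening: 0.0369
```

```bash
python3 - <<'E'
from h import *
st=robot.read_state();w=robot.read_camera("wrist");save(w,"w20");print(st["tool_pos"],st["opening"],st["force"])
s=robot.read_camera("top");save(s,"t20",(130,140,330,285),4)
for ce,b in blobs(s,(0,170,80),(3,255,255),15,(150,200,350,300))[0]: print(ce,b,ray(s,ce,.131))
s=robot.read_camera("side")
for ce,b in blobs(s,(0,170,80),(3,255,255),15,(230,180,350,300))[0]: print(ce,b,ray(s,ce,.131))
print(fix(.018),sh([.561,-.037,.2]))
E
```

```text
[0.52995952 0.19582354 0.20818812] 0.03693196548515339 [-0.05837632  1.28797733 -0.39400127]
[299.46666667 223.93333333] [297 221   6   7  30] [[ 0.55871328 -0.03485682  0.131     ]]
[313.20547945 192.69863014] [309 188  10  10  73] [[ 0.55954333 -0.03624221  0.131     ]]
[-0.0006 -0.0001  0.0008] [ 0.0569 -0.3868 -0.0039]
```

View pics/t20.png

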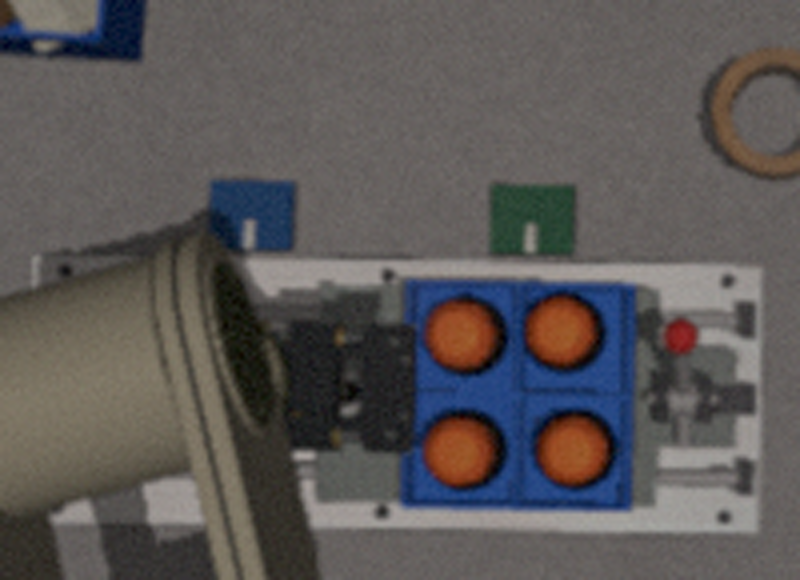

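View pics/w20.png

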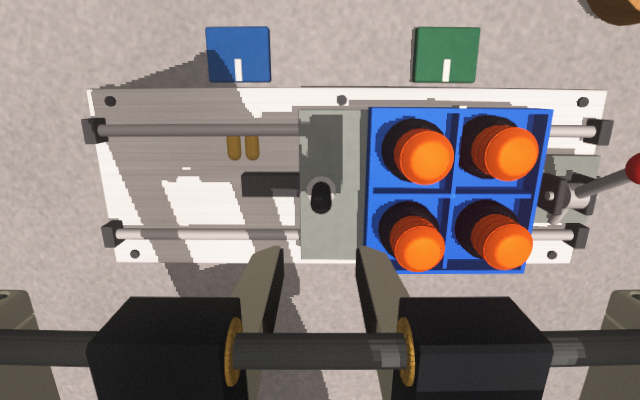

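jog_arm(
  commands=[
    [[0.015, -0.1, 0], [0, 0, 0.0008], 0],
    [[0.03, -0.2, 0], [0, 0, 0.0008], 0],
    [[0.051, -0.3, 0], [0, 0, 0.0008], 0],
    [[0.051, -0.386, -0.01], [0, 0, 0.0008], 0],
    [[0.051, -0.386, -0.03], [0, 0, 0.0008], 0],
    [[0.051, -0.386, -0.05], [0, 0, 0.0008], 0],
    [[0.051, -0.386, -0.05], [0, 0, 0.0008], 0],
  ],
)

```text
t: 43.92
tool_pos: [0.5561, -0.035, 0.17]
orientation: [-3.137, 0.026, 0.007]
force: [-0.2, -0.3, -0.3]
opening: 0.0465
```

```bash
python3 - <<'E'
from h import *
st=robot.read_state();w=robot.read_camera("wrist");save(w,"w21");print(st["tool_pos"],st["opening"],st["force"])
for ce,b in blobs(w,(0,150,70),(4,255,255),200)[0]: print(ce,b,ray(w,ce,.131,st))
print(fix(.018),sh([.561,-.036,.112]))
E
```

```text
[ 0.5561067  -0.03502894  0.16998285] 0.04654400478282197 [-0.17189404 -0.27397588 -0.28294709]
[323.41651376 227.91834862] [ 305  210   38   37 1090] [[ 0.55939609 -0.03728275  0.131     ]]
[-0.0007 -0.0004 -0.0003] [ 0.0071 -0.0016 -0.0985]
```

View pics/w21.png

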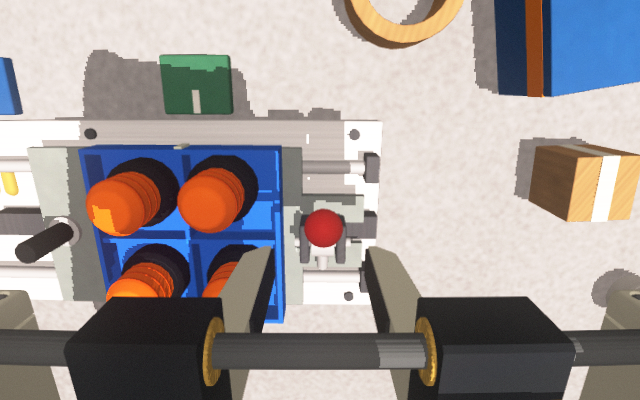

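jog_arm(
  commands=[
    [[0.006, -0.0025, -0.05], [0, 0, 0], 0],
    [[0.006, -0.0025, -0.096], [0, 0, 0], 0],
    [[0.006, -0.0025, -0.096], [0, 0, 0], 0],
    [[0.006, -0.0025, -0.096], [0, 0, 0], 0.7],
    [[0.006, -0.0025, -0.096], [0, 0, 0], 0.7],
    [[0.006, -0.0025, -0.096], [0, 0, 0], 0.7],
    [[0.006, -0.0025, -0.096], [0, 0, 0], 0.7],
  ],
  newtons=10,
)

```text
t: 44.85
tool_pos: [0.5613, -0.0371, 0.115]
orientation: [-3.138, 0.026, 0.001]
force: [0.7, -2.7, 6.0]
opening: 0.0234
```

jog_arm(
  commands=[
    [[-0.02, 0, 0.009], [0, 0, 0], 0.7],
    [[-0.043, 0.0005, 0.015], [0, 0, 0], 0.7],
    [[-0.066, 0.001, 0.016], [0, 0, 0], 0.7],
    [[-0.09, 0.0015, 0.014], [0, 0, 0], 0.7],
    [[-0.113, 0.002, 0.008], [0, 0, 0], 0.7],
    [[-0.133, 0.0025, -0.003], [0, 0, 0], 0.7],
    [[-0.142, 0.0025, -0.007], [0, 0, 0], 0.7],
    [[-0.142, 0.0025, -0.007], [0, 0, 0], 0.7],
  ],
)

```text
t: 45.85
tool_pos: [0.4768, -0.0354, 0.1117]
orientation: [-3.138, 0.026, -0.003]
force: [-0.1, 1.9, 4.4]
opening: 0.0231
```

jog_arm(
  commands=[
    [[-0.006, 0, -0.002], [0, 0, 0], 0.7],
    [[-0.006, 0, -0.002], [0, 0, 0], 0.7],
    [[0.004, 0, 0], [0, 0, 0], 0],
    [[0.004, 0, 0], [0, 0, 0], 0],
    [[0.004, 0, 0], [0, 0, 0], 0],
    [[0.004, 0, 0.08], [0, 0, 0], 0],
    [[0.004, 0, 0.16], [0, 0, 0], 0],
    [[0.004, -0.08, 0.2], [0, 0, 0], 0],
    [[0.004, -0.16, 0.22], [0, 0, 0], 0],
    [[0.004, -0.25, 0.22], [0, 0, 0], 0],
  ],
)

```text
t: 47.1
tool_pos: [0.4796, -0.1868, 0.2452]
orientation: [-3.139, 0.024, -0.006]
force: [-0.1, 1.1, 0.1]
opening: 0.0465
```

jog_arm(
  commands=[
    [[-0.1, -0.1, 0], [0, 0, 0], 0],
    [[-0.1, -0.2, 0], [0, 0, 0], 0],
    [[-0.1, -0.25, 0], [0, 0, 0], 0],
    [[-0.1, -0.25, 0], [0, 0, 0], 0],
  ],
)

```text
t: 47.6
tool_pos: [0.4182, -0.3393, 0.2445]
orientation: [-3.138, 0.03, -0.004]
force: [0.2, -0.0, -0.3]
opening: 0.0465
```

```bash
python3 - <<'E'
from h import *
st=robot.read_state();print(st["tool_pos"],st["opening"],st["force"])
s=robot.read_camera("top");save(s,"t22",(130,140,530,340),2)
for ce,b in blobs(s,(0,170,80),(3,255,255),15,(150,200,350,300))[0]: print(ce,b,ray(s,ce,.131))
for n in("short_can","carton","lamp_box","tape_roll"):
    print(n,[(round(r["p"],2),np.round(r["uv"])) for r in robot.trace("top",n)][:1])
s=robot.read_camera("side");save(s,"s22")
for ce,b in blobs(s,(0,170,80),(3,255,255),15,(230,180,350,300))[0]: print(ce,b,ray(s,ce,.131))
E
```

```text
[ 0.41820021 -0.33931297  0.24445093] 0.0465475530589291 [ 0.18339453 -0.01131618 -0.32094752]
[299.03125 254.5625 ] [296 251   7   8  32] [[ 0.47971098 -0.03335828  0.131     ]]
short_can [(0.42, array([420., 269.]))]
carton [(0.68, array([384., 223.]))]
lamp_box [(0.97, array([375., 177.]))]
tape_roll [(0.67, array([323., 158.]))]
[345.31168831 201.66233766] [341 197   9  10  77] [[ 0.48013256 -0.03388648  0.131     ]]
```

View pics/t22.png

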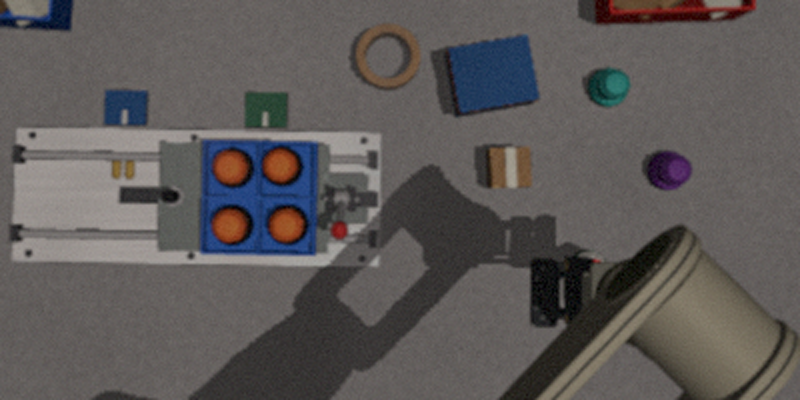

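View pics/s22.png

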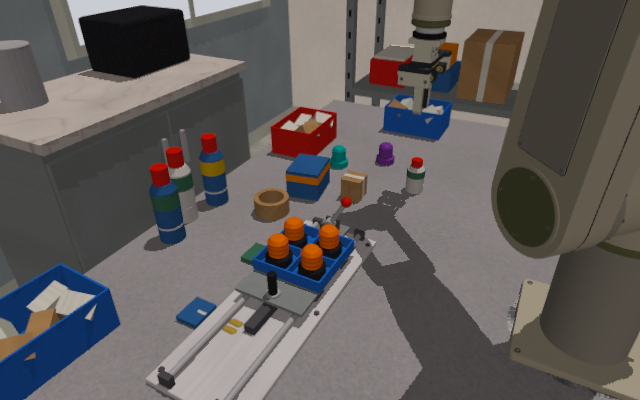

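```bash
python3 - <<'E'
from h import *
print(robot.close_job())
E
```

```text
the job is handed in; nothing more can be done
None
```

The job is done and handed in at about 48 s. I slid the carrier to the blue plate, locked the lever, stood all four amber beacons in the four bays and freed the lever. Then I slid the loaded carrier 200 mm to the green plate and locked the lever again.

**Last checks:**
- **Lever:** in the top and side pictures the ball ends at x ≈ 0.480. That is about 79 mm from its free end, against the 80 mm expected for a full swing. It also matches where it sat when locked at blue.
- **Carrier and beacons:** the tray lines up with the green plate, and all four beacons stand upright in their bays.
- **Bystanders:** the carton, blue box, tape roll and look-alikes show no visible movement. The arm partly hid the short can in the last top view, but in the side view it stands where it was.

**Not clean or not tested:**
- At the first lock the fingers slipped partly off the ball while I pushed against the stop. Later checks showed the lever fully locked there.
- The top and wrist cameras differed by a few millimetres on the tray's position; it did not affect the fits.
- I did not push the carrier at the end to test the lock.

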